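Close a welded tank for its leak test with a camlock coupling

TASK

Close the freshly welded blue tank for its leak test: with both cam levers still raised, put the brass camlock coupling mouth-down over the tank's upright grooved adaptor and press it fully home against the stiff black seal. Then swing its two cam levers fully down, one after the other, and let go. Leave the mug, the magnetic square and the wrench where they are.

Things in the scene. Friction and masses are not known exactly. Their poses are not given: they have to be found in the camera images.
- tank: Blue welded steel tank, 180 x 130 mm in plan, 45 mm tall, fixed; origin at the centre of its underside. The upright aluminium adaptor stands 20 mm from its centre towards its -x, on a flange 80 mm wide and 8 mm thick. A brass plug 24 mm wide and 16 mm tall stands on it near one corner.
- adaptor_top (a point): Centre of the flat top of the adaptor's metal lip, 145 mm above the bench; z up. From the top down: lip 54 mm in diameter, 14 mm tall, its top 5 mm bevelled to 44 mm; groove 42 mm in diameter, 19 mm tall; then a 54 mm column (33 mm below the lip's top, down to the flange). With the coupling fully home, coupling_center lies 3.5 mm below this point.
- seal (a joint): How far the black seal disc (38 mm wide) in the adaptor's top is pressed down, m: 0 at the start (standing 6 mm above the lip), 0.006 fully (level with the lip). The coupling's weight does not move it: it takes about 14 N, weight included, plus 3 N per 10 mm/s of pressing speed, so a dropped coupling does not seat. It stays where pushed.
- coupling: The loose brass camlock coupling; origin at the centre of its open mouth, z up. It starts mouth-down on the bench. Cup 66 mm wide and 51 mm tall, its bore 57 mm wide and 45 mm deep (1.5 mm play all round on the adaptor). About 0.63 kg with its levers, varying by a fifth. It may stand at any yaw on the round adaptor.
- coupling_center (a point): Centre of the coupling, 41.5 mm above its mouth; z up, y from the yellow lever's side to the red lever's. On top of the cup is a steel grip block, 28 mm wide along x, 50 mm along y, 32 mm tall, its top 41.5 mm above this point: grip it across x. The lever pivots lie 36 mm from this point along +y (red) and -y (yellow), 17 mm below it.
- lever_red (a joint): Angle of the red-ended cam lever on the coupling's +y side, rad: 0 = fully down on its stop (locked), growing as it swings outward and up, at most 2.2. Its angle from straight down, outward, is this value + 0.4. 72 mm long from the pivot, 15 mm wide, 5 mm thick. It stays where left (0.07 N m). Its cam nose enters the adaptor's groove only with the coupling fully home.
- lever_yellow (a joint): The same for the yellow-ended cam lever on the coupling's -y side.
- lever_red_tip (a point): Centre of the red end sleeve (26 long, 19 wide, 8 mm thick) of the red lever, 59 mm from its pivot along the lever.
- lever_yellow_tip (a point): Centre of the yellow sleeve of the yellow lever, 59 mm from its pivot along the lever.
- magnet_center (a point): Centre of a red L-shaped magnetic welding square, about 100 x 100 mm in plan and 24 mm tall, lying on the bench; leave it alone.
- mug: Grey mug, 76 mm in diameter and 85 mm tall, standing on the bench; origin at the centre of its underside; leave it alone.
- wrench: Steel wrench about 180 mm long lying flat on the bench beyond the work, along its own x axis; leave it alone.
Not all that is in view belongs to the job. Several things look just like the tank: the one meant starts farthest to the robot's right. Of the things shaped like the coupling, the brass one is meant.

How it is judged:
By the outcome, as a careful person would: the job done as asked, in the order asked, and still so for the second after the job is handed in, with the robot touching nothing.
It also fails if it takes over 70 s, if anything falls off the work surface, if the arm or the gripper's body presses on something with over 40 N, if the wrist force passes 120 N, or if a joint passes its speed limit or range.

ROBOT

A 7-joint arm with a two-finger parallel gripper is mounted at the origin on the work surface. World frame = base frame: x ahead of the robot, y to its left, z up, the work surface at z = 0. Lengths are in m, angles in rad, forces in N, time in s.
With the tool pointing down it reaches from about 0.425 to 0.825 m from the base axis. Payload 3.6 kg.
Tool frame: the origin (TCP) lies on the centre line of the jaws, within the pads' length; the fingertips stand 19 mm ahead of it and the grasp point (between the pads) is the TCP; x points along the fingers, y is the direction in which the jaws open and shut, and the axes are right-handed (so a half turn about x gives the same grasp; the last joint's range is limited). The gripper opens to 85 mm and grips with 20 to 120 N. Pads are 22 mm wide; open, the fingers measure 114 mm over their backs; the gripper's body (76 mm by 85 mm) begins 54 mm behind the grasp point. The pads swing forward as they close: fully open they stand 13 mm farther back than shut.
Start: joints at [1.121, 0.615, -0.013, 1.423, 0.008, 1.103, -0.04], TCP at [0.267, -0.592, 0.25] pointing down, gripper open.
Joint ranges: [-3.12, 3.12], [-0.3, 2.06], [-1.34, 1.32], [0.26, 2.42], [-1.36, 4.5], [0.01, 1.98], [-2.84, 2.84]. Speed limits (rad/s): [2.79, 2.79, 3.14, 3.14, 3.14, 3.14, 3.14].

INTERFACE

Orientations are given as a unit quaternion [w, x, y, z].
In Python, from workcell import bot gives the robot as it stands.
- The arm moves only by the shell command python3 -m handwheel 'ROWS' [FORCE]. ROWS is JSON, a list of rows, each an object with "angular": the turn, a rotation vector about the tool's x, y, z in degrees, a list of three; "xyz": the shift along the tool's x, y, z in mm, a list of three; "gripper": the opening, from 0 (shut) to 1 (fully open). In form: [{"angular": [ax, ay, az], "xyz": [x, y, z], "gripper": gripper}, ...]. A call has 1 to 10 rows; each row is the pose to reach, as a shift and turn from the pose commanded when the call began, along the tool's axes at that moment; what a row does not reach only later rows make up. A row lasts 1/12 s, in which the tool goes at most 41.7 mm and 7.16 degrees, less where a joint would pass 70% of its speed; a pose out of reach is approached as far as the arm can. A call with a gripper value outside its range is refused whole. The fingers move at their own pace and stop on an object; FORCE is the grip in N (left out, the last holds). Time passes only in rows, so rows that repeat a pose let the fingers close. It gives the time, the measured TCP pose, the force and the opening at its end, in the units of the state.
- bot.get_obs(): the state, without advancing time (a new reading comes with each control period).
- bot.snapshot(name): name is "scene" or "top" or "wrist"; returns the picture (480x640x3 uint8, red, green, blue); there is no depth.
- bot.camera_params(name): a dict with "mtx" (3x3 intrinsics, pixels), "eye" and "attitude" of the camera in the world. Camera axes: x right, y down, z forward; pixel columns grow to the right and rows downward; lengths in m; the calibration is good to about 2 mm. A picture is of the moment at which its call begins: read the wrist's pose just before it. camera_params takes no time and is no camera call; for the wrist camera it gives the pose at the moment of the call.
- bot.job_done(): hands the job in, once; it reports no verdict.
The state is a dict: "t": time; "joint_pos": joint angles; "joint_velocities": joint speeds; "effort": joint torques, N m; "position": TCP position; "orientation": TCP orientation; "contact_force": force on the tool from outside, world axes, zero at the start; "torque": the same for the moment, N m; "finger_gap": finger opening in m.
Only numpy, scipy, OpenCV 4.12 (cv2) and the standard library are available. Lean on these libraries where they do the work, as an engineer would, in place of code of your own. Each camera call takes 0.05 s, during which the arm holds its last target. There are 200 camera calls.

## Working session

There is one attempt and no reset: what is moved stays moved. The work goes in short steps, Python scripts to look and compute and a shell command to move; the robot and the scene stay as the last step left them, time stands still between calls to the robot, and variables do not carry over. Pictures are saved under pics/ and viewed, about 8 in all and at most 12, crops included, and the job is handed in when it is done.

```bash
mkdir -p pics; ls; python3 - <<'E'
from workcell import bot
import cv2,numpy as np
o=bot.get_obs();print({k:np.round(v,3).tolist() for k,v in o.items()})
for n in("scene","top"):
    p=bot.camera_params(n);print(n,{k:np.round(v,4).tolist() for k,v in p.items()})
    cv2.imwrite(f"pics/{n}0.png",bot.snapshot(n)[:,:,::-1])
E
```

```text
pics
{'t': 0.0, 'joint_pos': [1.121, 0.616, -0.013, 1.425, 0.008, 1.103, -0.04], 'joint_velocities': [0.0, -0.0, -0.0, -0.0, 0.0, -0.0, -0.001], 'effort': [-0.0, -46.922, 0.259, -17.103, 0.01, 0.01, 0.0], 'position': [0.267, -0.592, 0.249], 'orientation': [-0.148, -0.691, -0.15, 0.691], 'contact_force': [0.183, 0.73, -0.876], 'torque': [0.033, -0.015, 0.012], 'finger_gap': 0.085}
scene {'mtx': [[557.1057, 0.0, 321.747], [0.0, 557.1057, 250.5876], [0.0, 0.0, 1.0]], 'eye': [0.9847, -0.6593, 1.1261], 'attitude': [-0.3184, 0.8961, 0.2941, -0.0952]}
top {'mtx': [[554.1114, 0.0, 323.0267], [0.0, 554.1114, 236.7349], [0.0, 0.0, 1.0]], 'eye': [0.2632, 0.0233, 1.3318], 'attitude': [-0.0749, 0.71, -0.6962, 0.075]}
```

View pics/scene0.png

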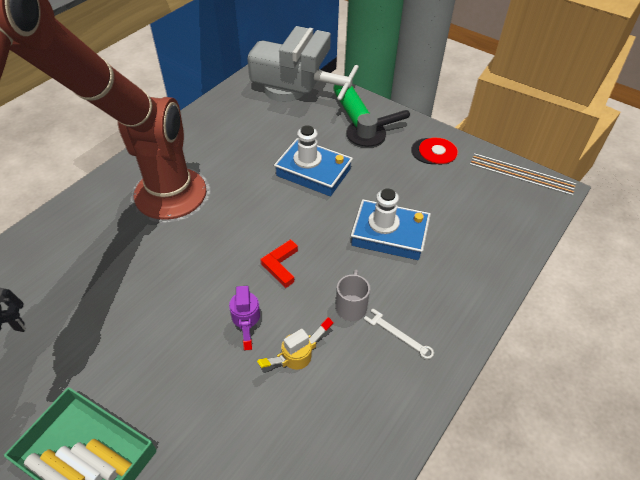

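View pics/top0.png

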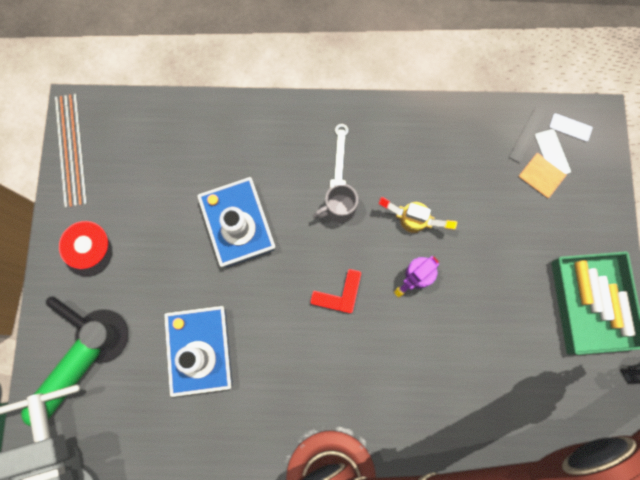

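The top view shows the tanks at px (236,222) and (198,350). In the scene view they are at (391,228) and (313,165). The tank farthest to the right is the one at top (236,222), scene (391,228). The coupling-like things are the brass one at top (416,214), scene (297,350), and the purple one at top (422,272), scene (245,312). I choose the brass one.

```bash
cat > h.py <<'E'
from workcell import bot
import cv2,numpy as np
from scipy.spatial.transform import Rotation as R
def rot(q): return R.from_quat(np.array(q)[[1,2,3,0]]).as_matrix()
def ray(p,uv):
    d=np.linalg.inv(p["mtx"])@[uv[0],uv[1],1.]; d=rot(p["attitude"])@d
    return np.array(p["eye"]),d/np.linalg.norm(d)
def plane(p,uv,z):
    e,d=ray(p,uv); return e+d*(z-e[2])/d[2]
def proj(p,X):
    c=rot(p["attitude"]).T@(np.array(X)-p["eye"]); c=np.array(p["mtx"])@c; return c[:2]/c[2]
def tri(*pu):
    A=np.zeros((3,3));b=np.zeros(3);L=[]
    for p,uv in pu:
        e,d=ray(p,uv);M=np.eye(3)-np.outer(d,d);A+=M;b+=M@e;L.append((e,M))
    X=np.linalg.solve(A,b); return X,max(np.linalg.norm(M@(X-e)) for e,M in L)
def blobs(img,roi,lo,hi,amin=8):
    x0,y0,x1,y1=roi; h=cv2.cvtColor(np.ascontiguousarray(img[y0:y1,x0:x1]),cv2.COLOR_RGB2HSV)
    lo,hi=np.array(lo),np.array(hi)
    m=cv2.inRange(h,lo,hi) if lo[0]<=hi[0] else cv2.inRange(h,np.array([lo[0],*lo[1:]]),np.array([180,*hi[1:]]))|cv2.inRange(h,np.array([0,*lo[1:]]),hi)
    n,l,s,c=cv2.connectedComponentsWithStats(m)
    return sorted([(int(s[i,4]),*(c[i]+[x0,y0]).round(2),s[i,2],s[i,3]) for i in range(1,n) if s[i,4]>=amin],reverse=True)
E
python3 - <<'E'
from h import *
T,S=bot.camera_params("top"),bot.camera_params("scene")
t=cv2.imread("pics/top0.png")[:,:,::-1];s=cv2.imread("pics/scene0.png")[:,:,::-1]
print("base px",proj(T,[0,0,0]),proj(S,[0,0,0]))
for n,i,r in(("top",t,(370,180,465,245)),("scene",s,(245,310,340,380))):
    print(n,"red",blobs(i,r,(172,120,60),(8,255,255))[:2]);print(" yel",blobs(i,r,(24,180,100),(35,255,255))[:3])
    print(" brass",blobs(i,r,(15,120,60),(23,255,255))[:3]); print(" block",blobs(i,r,(0,0,150),(180,60,255))[:4])
for n,i,r in(("top",t,(205,195,265,255)),("scene",s,(365,180,410,240))):
    print(n,"seal",blobs(i,r,(0,0,0),(180,255,60))[:3])
a=cv2.resize(t[175:250,365:465],None,fx=4,fy=4,interpolation=2);b=cv2.resize(s[310:385,245:345],None,fx=4,fy=4,interpolation=2)
c=cv2.resize(t[175:275,190:290],None,fx=3,fy=3,interpolation=2);d=cv2.resize(s[175:275,345:445],None,fx=3,fy=3,interpolation=2)
o=np.zeros((600,800,3),np.uint8);o[:300,:400]=a;o[:300,400:]=b;o[300:,:300]=c;o[300:,400:700]=d
cv2.imwrite("pics/crop1.png",o[:,:,::-1])
E
```

```text
base px [329.78355267 476.13263673] [169.8481285  191.92147467]
top red [(81, np.float64(383.57), np.float64(201.99), np.int32(11), np.int32(11))]
 yel [(61, np.float64(450.57), np.float64(224.51), np.int32(10), np.int32(8))]
 brass [(189, np.float64(409.57), np.float64(222.35), np.int32(35), np.int32(22))]
 block [(433, np.float64(424.03), np.float64(214.17), np.int32(40), np.int32(27)), (124, np.float64(394.96), np.float64(208.23), np.int32(15), np.int32(14))]
scene red [(99, np.float64(326.89), np.float64(323.4), np.int32(13), np.int32(14)), (65, np.float64(248.08), np.float64(344.85), np.int32(7), np.int32(10))]
 yel [(89, np.float64(263.53), np.float64(362.44), np.int32(14), np.int32(10))]
 brass [(543, np.float64(297.6), np.float64(356.52), np.int32(37), np.int32(28))]
 block [(397, np.float64(302.17), np.float64(336.76), np.int32(41), np.int32(23)), (90, np.float64(276.28), np.float64(359.6), np.int32(17), np.int32(10))]
top seal []
scene seal [(97, np.float64(387.86), np.float64(194.74), np.int32(14), np.int32(11)), (25, np.float64(385.8), np.float64(208.0), np.int32(15), np.int32(5))]
```

View pics/crop1.png

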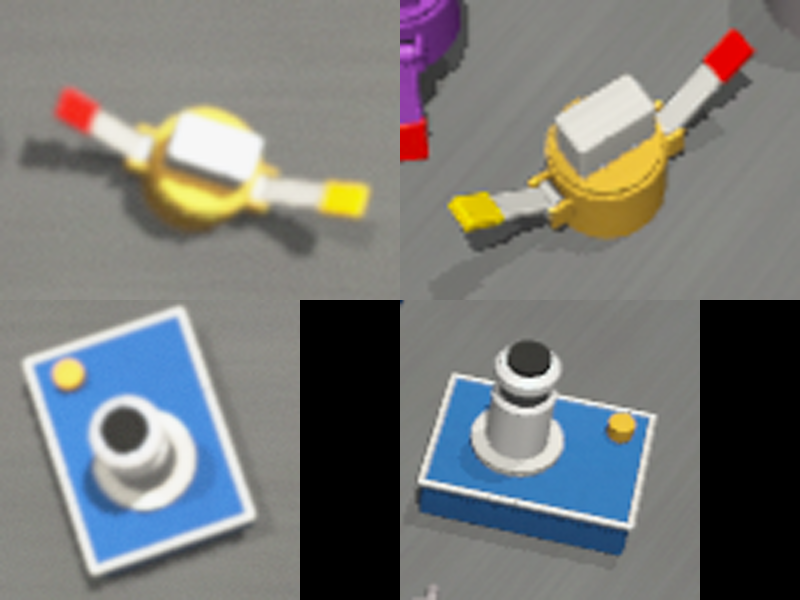

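The crop confirms the brass coupling. Its red lever is at top px (384,202) and its yellow lever at (451,225), both spread and raised. The block top is near (419,212), and the tank's black seal is near top px (231,218), scene (388,195). Next I compute their positions.

```bash
python3 - <<'E'
from h import *
T,S=bot.camera_params("top"),bot.camera_params("scene")
t=cv2.imread("pics/top0.png")[:,:,::-1];s=cv2.imread("pics/scene0.png")[:,:,::-1]
red=tri((T,(383.57,201.99)),(S,(326.89,323.4)));yel=tri((T,(450.57,224.51)),(S,(263.53,362.44)))
print("red",red,"yel",yel)
for n,i,r,p in(("top",t,(370,180,465,245),T),("scene",s,(245,310,340,380),S)):
    x0,y0,x1,y1=r
    for v in(200,215,230,240):
        h=cv2.cvtColor(np.ascontiguousarray(i[y0:y1,x0:x1]),cv2.COLOR_RGB2HSV)
        m=cv2.inRange(h,(0,0,v),(180,45,255));k,l,st,c=cv2.connectedComponentsWithStats(m)
        if k<2: continue
        j=1+np.argmax(st[1:,4]);cn=cv2.findContours((l==j).astype(np.uint8),0,1)[0][0]+np.array([x0,y0])
        P=np.array([plane(p,q,.083)[:2] for q in cn[:,0]]).astype(np.float32)*1000
        print(n,v,st[j,4],c[j]+[x0,y0],cv2.minAreaRect(P),plane(p,c[j]+[x0,y0],.083))
for v in(70,80,90,100,110):
    print(v,"seal",blobs(t,(215,203,247,235),(0,0,0),(180,255,v))[:1],blobs(s,(372,183,404,203),(0,0,0),(180,255,v))[:1])
E
```

```text
red (array([ 0.62561998, -0.11636715,  0.05937035]), np.float64(0.0006295930287840071)) yel (array([ 0.57377574, -0.27414975,  0.05943442]), np.float64(0.0009288019611095601))
top 200 257 [418.50583658 211.07392996] ((598.309814453125, -195.5130615234375), (50.63047409057617, 28.38064956665039), 71.95966339111328) [ 0.59811076 -0.19551543  0.083     ]
top 215 249 [418.43373494 210.98795181] ((598.6902465820312, -195.57940673828125), (50.52030563354492, 27.616838455200195), 71.9574966430664) [ 0.5983145  -0.19535093  0.083     ]
top 230 236 [418.6779661  210.89830508] ((599.03857421875, -195.7450714111328), (50.42092514038086, 26.852935791015625), 71.95519256591797) [ 0.59854181 -0.19592374  0.083     ]
top 240 222 [418.75225225 210.87387387] ((599.1097412109375, -196.48435974121094), (49.11316680908203, 26.653268814086914), 70.900634765625) [ 0.59860412 -0.19609786  0.083     ]
scene 200 238 [295.62605042 337.74789916] ((601.18994140625, -196.22311401367188), (47.33234786987305, 25.71045684814453), 71.76419830322266) [ 0.60114689 -0.19654832  0.083     ]
scene 215 222 [295.74324324 3
[... 434 characters left out ...]
t64(387.67), np.float64(194.27), np.int32(14), np.int32(12))]
80 seal [(132, np.float64(230.98), np.float64(217.82), np.int32(13), np.int32(13))] [(134, np.float64(387.67), np.float64(194.19), np.int32(14), np.int32(12))]
90 seal [(141, np.float64(231.0), np.float64(217.96), np.int32(13), np.int32(13))] [(135, np.float64(387.68), np.float64(194.24), np.int32(14), np.int32(12))]
100 seal [(150, np.float64(231.0), np.float64(217.93), np.int32(15), np.int32(15))] [(143, np.float64(387.66), np.float64(194.03), np.int32(14), np.int32(13))]
110 seal [(161, np.float64(231.04), np.float64(217.88), np.int32(15), np.int32(15))] [(147, np.float64(387.64), np.float64(193.9), np.int32(14), np.int32(13))]
```

```bash
cat >> h.py <<'E'
def want(pos,xdir,ydir):
    """shift (mm, tool axes) and rotvec (deg) from current measured pose to TCP pos with tool x=xdir, tool y~ydir"""
    o=bot.get_obs();R0=rot(o["orientation"]);p=np.array(o["position"])
    x=np.array(xdir,float);x/=np.linalg.norm(x);best=None
    for sg in(1,-1):
        y=sg*np.array(ydir,float);y-=x*(x@y);y/=np.linalg.norm(y)
        rv=np.degrees(R.from_matrix(R0.T@np.c_[x,y,np.cross(x,y)]).as_rotvec())
        print("shift",np.round(R0.T@(np.array(pos)-p)*1000,1),"rot",np.round(rv,1))
def st():
    o=bot.get_obs();M=rot(o["orientation"]);print("t",o["t"],"p",np.round(o["position"],4),"F",np.round(o["contact_force"],1),"gap",round(float(o["finger_gap"]),4),"q",np.round(o["joint_pos"],2));print("tool x,y,z",np.round(M.T,3).tolist())
E
python3 - <<'E'
from h import *
T,S=bot.camera_params("top"),bot.camera_params("scene")
for uvT,uvS in(((231,217.9),(387.67,194.2)),):
    print("seal",plane(T,uvT,.151),plane(S,uvS,.151),tri((T,uvT),(S,uvS)))
print("mug",plane(T,(342,199),.085)); st()
a=np.radians(72-90)
want([.5995,-.196,.16],[0,0,-1],[np.cos(a),np.sin(a),0])
E
```

```text
seal [0.55616697 0.22837209 0.151     ] [0.56199411 0.22524724 0.151     ] (array([0.55857659, 0.23022405, 0.14448209]), np.float64(0.001025554040993248))
mug [ 0.62317087 -0.01687792  0.085     ]
t 0.1 p [ 0.267  -0.5919  0.2492] F [-0.5 -0.7 -0.2] gap 0.0854 q [ 1.12  0.62 -0.01  1.42  0.01  1.1  -0.04]
tool x,y,z [[-0.001, 0.002, -1.0], [0.411, -0.912, -0.002], [-0.912, -0.411, 0.0]]
shift [  89.8 -223.9 -465.9] rot [-47.7  -0.1   0.1]
shift [  89.8 -223.9 -465.9] rot [1.323e+02 2.000e-01 1.000e-01]
```

```bash
python3 -m handwheel '[{"angular":[-7,0,0],"xyz":[0,-14,-30],"gripper":1},{"angular":[-14,0,0],"xyz":[0,-32,-66],"gripper":1},{"angular":[-21,0,0],"xyz":[0,-50,-102],"gripper":1},{"angular":[-28,0,0],"xyz":[0,-67,-138],"gripper":1},{"angular":[-34,0,0],"xyz":[0,-84,-174],"gripper":1},{"angular":[-40,0,0],"xyz":[0,-101,-210],"gripper":1},{"angular":[-44,0,0],"xyz":[0,-118,-246],"gripper":1},{"angular":[-46,0,0],"xyz":[0,-135,-282],"gripper":1},{"angular":[-47,0,0],"xyz":[0,-152,-318],"gripper":1},{"angular":[-47.7,0,0],"xyz":[0,-169,-354],"gripper":1}]'
python3 -c "
from h import *
st();a=np.radians(-18);want([.5995,-.196,.18],[0,0,-1],[np.cos(a),np.sin(a),0])"
```

```text
t: 0.93
position: [0.5211, -0.2912, 0.25]
orientation: [-0.415, -0.572, -0.416, 0.572]
contact_force: [-0.3, -0.5, 0.6]
finger_gap: 0.0855
t 0.9333 p [ 0.5211 -0.2912  0.25  ] F [-0.3 -0.5  0.6] gap 0.0855 q [ 0.63  0.54 -0.26  1.58  0.15  1.04  0.02]
tool x,y,z [[-0.001, 0.0, -1.0], [0.951, -0.309, -0.001], [-0.309, -0.951, -0.0]]
shift [  69.9   45.2 -114.8] rot [ 0.  -0.   0.1]
shift [  69.9   45.2 -114.8] rot [-1.8e+02 -1.0e-01 -0.0e+00]
```

```bash
python3 -m handwheel '[{"angular":[0,0,0],"xyz":[10,12,-30],"gripper":1},{"angular":[0,0,0],"xyz":[26,24,-62],"gripper":1},{"angular":[0,0,0],"xyz":[42,36,-92],"gripper":1},{"angular":[0,0,0],"xyz":[58,43,-110],"gripper":1},{"angular":[0,0,0],"xyz":[70,45,-115],"gripper":1},{"angular":[0,0,0],"xyz":[70,45,-115],"gripper":1},{"angular":[0,0,0],"xyz":[70,45,-115],"gripper":1}]'
python3 - <<'E'
from h import *
st();W=bot.camera_params("wrist");print({k:np.round(v,3).tolist() for k,v in W.items()})
cv2.imwrite("pics/w1.png",bot.snapshot("wrist")[:,:,::-1])
print("block top",proj(W,[.5995,-.196,.083]))
E
```

```text
t: 1.52
position: [0.5975, -0.1991, 0.1794]
orientation: [-0.415, -0.571, -0.415, 0.574]
contact_force: [-0.3, 0.1, 0.9]
finger_gap: 0.0849
t 1.5167 p [ 0.5975 -0.1991  0.1794] F [-0.3  0.1  0.9] gap 0.0849 q [ 0.43  0.66 -0.24  1.57  0.19  0.94 -0.19]
tool x,y,z [[-0.003, -0.001, -1.0], [0.951, -0.311, -0.003], [-0.311, -0.951, 0.002]]
{'mtx': [[419.508, 0.0, 318.933], [0.0, 419.508, 241.674], [0.0, 0.0, 1.0]], 'eye': [0.62, -0.136, 0.303], 'attitude': [0.132, 0.979, -0.156, -0.023]}
block top [319.67400096 246.85035919]
```

View pics/w1.png

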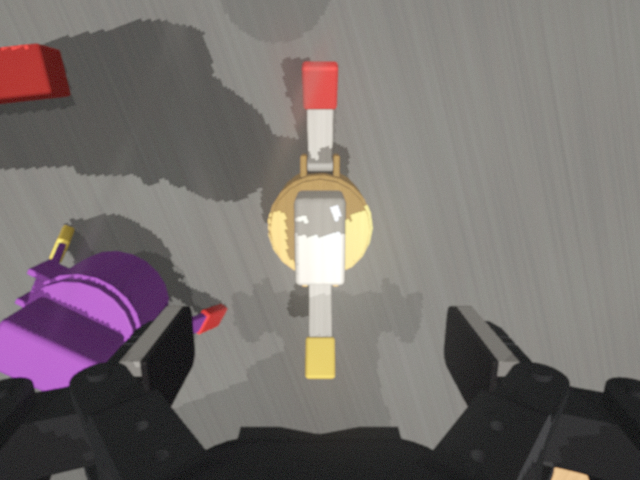

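The wrist view shows the brass coupling centred at col ~320. The block spans cols 296–345 and ends at row ~286, the red sleeve is at (320,86) and the yellow at (320,357). I'll compare this with the predicted corners.

```bash
python3 - <<'E'
from h import *
W=bot.camera_params("wrist");i=cv2.imread("pics/w1.png")[:,:,::-1]
C=np.array([.5995,-.196,0]);a=np.radians(-18);X=np.array([np.cos(a),np.sin(a),0]);Y=np.array([-X[1],X[0],0])
for s,t in((-1,-1),(1,-1),(1,1),(-1,1)): print("corner",proj(W,C+X*.014*s+Y*.025*t+[0,0,.083]).round(1))
r=blobs(i,(290,50,350,120),(172,120,60),(8,255,255))[0];y=blobs(i,(290,330,350,390),(18,120,60),(35,255,255))[0];print(r,y)
R_,Y_=plane(W,r[1:3],.0594),plane(W,y[1:3],.0594);print(R_,Y_,(R_+Y_)/2,np.degrees(np.arctan2(*(R_-Y_)[[1,0]])))
g=cv2.cvtColor(np.ascontiguousarray(i),cv2.COLOR_RGB2HSV)
for row in(210,240,260,275): print(row,[tuple(g[row,c]) for c in (292,296,300,340,343,346,350)])
print([(q,tuple(g[q,320])) for q in range(180,300,6)])
E
```

```text
corner [293.5 287.3]
corner [343.1 287.2]
corner [344.3 199.3]
corner [291.6 199.5]
(1596, np.float64(319.77), np.float64(84.53), np.int32(36), np.int32(47)) (1117, np.float64(319.54), np.float64(357.54), np.int32(29), np.int32(40))
[ 0.62671831 -0.11594706  0.0594    ] [ 0.57413638 -0.27568322  0.0594    ] [ 0.60042734 -0.19581514  0.0594    ] 71.77949704607016
210 [(np.uint8(19), np.uint8(107), np.uint8(191)), (np.uint8(19), np.uint8(21), np.uint8(169)), (np.uint8(18), np.uint8(20), np.uint8(189)), (np.uint8(20), np.uint8(8), np.uint8(204)), (np.uint8(22), np.uint8(22), np.uint8(172)), (np.uint8(19), np.uint8(94), np.uint8(179)), (np.uint8(19), np.uint8(111), np.uint8(189))]
240 [(np.uint8(19), np.uint8(105), np.uint8(192)), (np.uint8(21), np.uint8(17), np.uint8(214)), (np.uint8(30), np.uint8(8), np.uint8(255)), (np.uint8(0), np.uint8(0), np.uint8(255)), (np.uint8(19), np.uint8(15), np.uint8(236)), (np.uint8(24), np.uint8(84), np.uint8(252)), (np.uint8(25), np.uint8(85), np.uint8(255))]
260 [(np.uint8(21), np.uint8(98), np.uint8(236)), (np.uint8(20), np.uint8(18), np.uint8(208)), (
[... 874 characters left out ...]
0), np.uint8(20), np.uint8(192))), (222, (np.uint8(21), np.uint8(19), np.uint8(191))), (228, (np.uint8(21), np.uint8(19), np.uint8(192))), (234, (np.uint8(21), np.uint8(19), np.uint8(192))), (240, (np.uint8(0), np.uint8(0), np.uint8(255))), (246, (np.uint8(0), np.uint8(0), np.uint8(255))), (252, (np.uint8(0), np.uint8(0), np.uint8(255))), (258, (np.uint8(30), np.uint8(2), np.uint8(255))), (264, (np.uint8(30), np.uint8(2), np.uint8(255))), (270, (np.uint8(30), np.uint8(3), np.uint8(255))), (276, (np.uint8(30), np.uint8(4), np.uint8(255))), (282, (np.uint8(23), np.uint8(12), np.uint8(255))), (288, (np.uint8(21), np.uint8(14), np.uint8(233))), (294, (np.uint8(20), np.uint8(14), np.uint8(217)))]
```

```bash
python3 -c "
from h import *
st();a=np.radians(-18.2);want([.600,-.196,.075],[0,0,-1],[np.cos(a),np.sin(a),0])"
```

```text
t 1.5667 p [ 0.5978 -0.2002  0.1805] F [ 0.  -0.4 -0. ] gap 0.0858 q [ 0.43  0.66 -0.24  1.56  0.19  0.94 -0.19]
tool x,y,z [[-0.001, -0.002, -1.0], [0.95, -0.312, -0.0], [-0.312, -0.95, 0.002]]
shift [105.5   0.8  -4.9] rot [0.  0.1 0. ]
shift [105.5   0.8  -4.9] rot [-180.    -0.     0.2]
```

```bash
python3 -m handwheel '[{"angular":[0,0,0],"xyz":[20,0.5,-4],"gripper":1},{"angular":[0,0,0],"xyz":[45,0.5,-4.5],"gripper":1},{"angular":[0,0,0],"xyz":[60,0.5,-4.5],"gripper":1},{"angular":[0,0,0],"xyz":[60,0.5,-4.5],"gripper":1},{"angular":[0,0,0],"xyz":[60,0.5,-4.5],"gripper":1}]'
python3 -c "
from h import *
a=np.radians(-18.2)
for k in range(3):
  st();want([.600,-.196,.075],[0,0,-1],[np.cos(a),np.sin(a),0]);bot.snapshot('top')"
```

```text
t: 1.98
position: [0.6, -0.1957, 0.121]
orientation: [-0.415, -0.572, -0.414, 0.573]
contact_force: [-0.4, 0.4, 0.2]
finger_gap: 0.0855
t 1.9833 p [ 0.6    -0.1957  0.121 ] F [-0.4  0.4  0.2] gap 0.0855 q [ 0.41  0.73 -0.22  1.62  0.21  0.82 -0.22]
tool x,y,z [[-0.0, -0.001, -1.0], [0.95, -0.312, 0.0], [-0.312, -0.95, 0.001]]
shift [46.   0.1  0.2] rot [-0.   0.1 -0. ]
shift [46.   0.1  0.2] rot [ 1.8e+02 -0.0e+00 -1.0e-01]
t 2.0333 p [ 0.601  -0.1954  0.1219] F [-0.2  0.2  0.7] gap 0.0855 q [ 0.41  0.73 -0.23  1.61  0.21  0.82 -0.22]
tool x,y,z [[0.002, -0.002, -1.0], [0.95, -0.312, 0.003], [-0.312, -0.95, 0.001]]
shift [46.9 -0.9  0.8] rot [ 0.   0.  -0.1]
shift [46.9 -0.9  0.8] rot [-1.8e+02  2.0e-01  1.0e-01]
t 2.0833 p [ 0.6015 -0.195   0.1224] F [-0.2  0.3  0.4] gap 0.0854 q [ 0.41  0.73 -0.23  1.61  0.21  0.82 -0.22]
tool x,y,z [[0.003, -0.002, -1.0], [0.95, -0.311, 0.004], [-0.311, -0.95, 0.0]]
shift [47.4 -1.3  1.4] rot [ 0.1  0.  -0.2]
shift [47.4 -1.3  1.4] rot [-179.9    0.3    0. ]
```

```bash
python3 -m handwheel '[{"angular":[0,0,0],"xyz":[15,-0.5,1],"gripper":1},{"angular":[0,0,0],"xyz":[32,-1,1],"gripper":1},{"angular":[0,0,0],"xyz":[45,-1,1],"gripper":1},{"angular":[0,0,0],"xyz":[45,-1,1],"gripper":0.6},{"angular":[0,0,0],"xyz":[45,-1,1],"gripper":0},{"angular":[0,0,0],"xyz":[45,-1,1],"gripper":0},{"angular":[0,0,0],"xyz":[45,-1,1],"gripper":0},{"angular":[0,0,0],"xyz":[45,-1,1],"gripper":0},{"angular":[0,0,0],"xyz":[45,-1,1],"gripper":0},{"angular":[0,0,0],"xyz":[45,-1,1],"gripper":0}]' 80
python3 -c "
from h import *
st()"
```

```text
t: 2.97
position: [0.5998, -0.1939, 0.0766]
orientation: [0.416, 0.572, 0.415, -0.572]
contact_force: [-1.5, 0.6, 6.5]
finger_gap: 0.0268
t 2.9667 p [ 0.5998 -0.1939  0.0766] F [-1.5  0.6  6.5] gap 0.0268 q [ 0.4   0.79 -0.21  1.65  0.23  0.73 -0.23]
tool x,y,z [[0.001, -0.0, -1.0], [0.951, -0.309, 0.001], [-0.309, -0.951, -0.0]]
```

```bash
python3 -m handwheel '[{"angular":[0,0,0],"xyz":[-8,0,0],"gripper":0},{"angular":[0,0,0],"xyz":[-24,0,0],"gripper":0},{"angular":[0,0,0],"xyz":[-48,0,0],"gripper":0},{"angular":[0,0,0],"xyz":[-76,0,0],"gripper":0},{"angular":[0,0,0],"xyz":[-106,0,0],"gripper":0},{"angular":[0,0,0],"xyz":[-136,0,0],"gripper":0},{"angular":[0,0,0],"xyz":[-164,0,0],"gripper":0},{"angular":[0,0,0],"xyz":[-184,0,0],"gripper":0},{"angular":[0,0,0],"xyz":[-193,0,0],"gripper":0},{"angular":[0,0,0],"xyz":[-195,0,0],"gripper":0}]' 100
python3 - <<'E'
from h import *
st();a=np.radians(-18)
for d in (0,.08):want([.559,.2268-d,.272],[0,0,-1],[np.cos(a),np.sin(a),0])
E
```

```text
t: 3.8
position: [0.5995, -0.194, 0.2711]
orientation: [0.416, 0.572, 0.415, -0.572]
contact_force: [0.6, -0.1, -7.1]
finger_gap: 0.0262
t 3.8 p [ 0.5995 -0.194   0.2711] F [ 0.6 -0.1 -7.1] gap 0.0262 q [ 0.43  0.58 -0.26  1.45  0.16  1.13 -0.17]
tool x,y,z [[0.001, -0.0, -1.0], [0.951, -0.309, 0.001], [-0.309, -0.951, -0.0]]
shift [  -1.1 -168.7 -387.6] rot [-0.  -0.  -0.1]
shift [  -1.1 -168.7 -387.6] rot [ 1.8e+02 -1.0e-01  0.0e+00]
shift [  -1.  -144.  -311.5] rot [-0.  -0.  -0.1]
shift [  -1.  -144.  -311.5] rot [ 1.8e+02 -1.0e-01  0.0e+00]
```

```bash
python3 -m handwheel '[{"angular":[0,0,0],"xyz":[0,-6,-12],"gripper":0},{"angular":[0,0,0],"xyz":[0,-20,-42],"gripper":0},{"angular":[0,0,0],"xyz":[0,-37,-78],"gripper":0},{"angular":[0,0,0],"xyz":[0,-54,-114],"gripper":0},{"angular":[0,0,0],"xyz":[0,-71,-151],"gripper":0},{"angular":[0,0,0],"xyz":[0,-88,-188],"gripper":0},{"angular":[0,0,0],"xyz":[0,-105,-225],"gripper":0},{"angular":[0,0,0],"xyz":[0,-122,-262],"gripper":0},{"angular":[0,0,0],"xyz":[0,-136,-294],"gripper":0},{"angular":[0,0,0],"xyz":[0,-144,-311],"gripper":0}]'
python3 -m handwheel '[{"angular":[0,0,0],"xyz":[0,0,0],"gripper":0},{"angular":[0,0,0],"xyz":[0,0,0],"gripper":0},{"angular":[0,0,0],"xyz":[0,0,0],"gripper":0}]'
python3 - <<'E'
from h import *
st();W=bot.camera_params("wrist");cv2.imwrite("pics/w2.png",bot.snapshot("wrist")[:,:,::-1])
np.save("W2.npy",W,allow_pickle=True)
print("seal",proj(W,[.559,.2268,.151])); print("base",proj(W,[.559,.2268,.053]))
E
```

```text
t: 4.63
position: [0.5547, 0.1543, 0.2678]
orientation: [-0.415, -0.569, -0.421, 0.571]
contact_force: [-0.1, 1.5, -6.5]
finger_gap: 0.0262
t: 4.88
position: [0.5575, 0.1451, 0.2682]
orientation: [-0.415, -0.57, -0.416, 0.574]
contact_force: [-0.1, 0.4, -7.4]
finger_gap: 0.0263
t 4.8833 p [0.5575 0.1451 0.2682] F [-0.1  0.4 -7.4] gap 0.0263 q [-0.1   0.5  -0.3   1.61  0.16  1.06 -0.76]
tool x,y,z [[-0.004, -0.003, -1.0], [0.951, -0.31, -0.003], [-0.31, -0.951, 0.004]]
seal [274.49680605 104.72580592]
base [288.0653282  110.60589141]
```

View pics/w2.png

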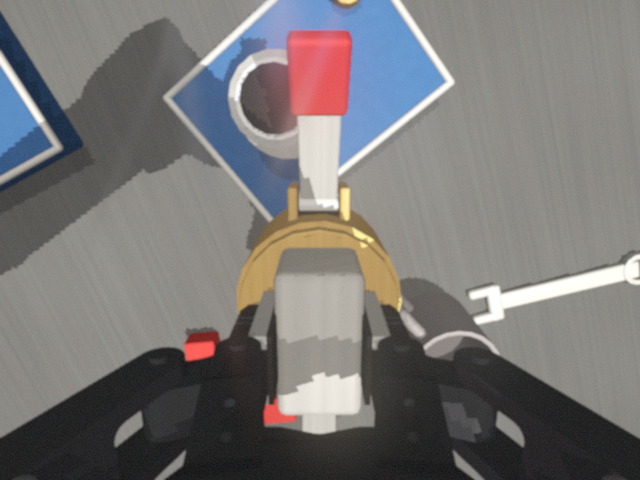

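The adaptor ring is at about px (275,100), partly hidden by the red sleeve at (320,72). The block top spans about cols 277–361 and rows 273–413. I'll shift sideways to clear the occlusion and measure again.

```bash
python3 -m handwheel '[{"angular":[0,0,0],"xyz":[0,8,-4],"gripper":0},{"angular":[0,0,0],"xyz":[0,24,-10],"gripper":0},{"angular":[0,0,0],"xyz":[0,37,-14],"gripper":0},{"angular":[0,0,0],"xyz":[0,40,-15],"gripper":0},{"angular":[0,0,0],"xyz":[0,40,-15],"gripper":0},{"angular":[0,0,0],"xyz":[0,40,-15],"gripper":0},{"angular":[0,0,0],"xyz":[0,40,-15],"gripper":0}]'
python3 - <<'E'
from h import *
st();W=bot.camera_params("wrist");i=bot.snapshot("wrist");cv2.imwrite("pics/w3.png",i[:,:,::-1])
print("seal pred",proj(W,[.559,.2268,.151]))
u,v=proj(W,[.559,.2268,.151]).astype(int)
r=(max(u-70,0),max(v-70,0),u+70,v+70)
for V in(60,75,90): print(blobs(i,r,(0,0,0),(180,90,V))[:3])
p=np.array(bot.get_obs()["position"])
R0=rot(bot.get_obs()["orientation"])
for uv in((319,273),(319,413),(277,340),(361,340)): print("block edge in tool mm",(R0.T@(plane(W,uv,p[2]+.0064)-p)*1000).round(1))
rd=blobs(i,(280,20,360,130),(172,120,60),(8,255,255))[0];print("red",rd)
E
```

```text
t: 5.52
position: [0.6003, 0.1478, 0.27]
orientation: [-0.415, -0.572, -0.416, 0.573]
contact_force: [-0.1, 0.6, -6.6]
finger_gap: 0.0264
t 5.5167 p [0.6003 0.1478 0.27  ] F [-0.1  0.6 -6.6] gap 0.0264 q [-0.1   0.56 -0.29  1.49  0.17  1.12 -0.74]
tool x,y,z [[-0.002, -0.0, -1.0], [0.951, -0.31, -0.002], [-0.31, -0.951, 0.001]]
seal pred [204.38380289 135.19823918]
[(111, np.float64(175.19), np.float64(131.63), np.int32(10), np.int32(32)), (8, np.float64(226.12), np.float64(152.0), np.int32(5), np.int32(5))]
[(1456, np.float64(219.45), np.float64(127.45), np.int32(35), np.int32(65)), (361, np.float64(178.05), np.float64(131.32), np.int32(15), np.int32(48))]
[(1961, np.float64(215.93), np.float64(127.76), np.int32(42), np.int32(66)), (673, np.float64(181.1), np.float64(131.35), np.int32(23), np.int32(55)), (330, np.float64(139.78), np.float64(77.42), np.int32(20), np.int32(34))]
block edge in tool mm [ -6.4   1.  -25. ]
block edge in tool mm [-6.4  1.  23.3]
block edge in tool mm [ -6.4 -12.   -3.1]
block edge in tool mm [-6.4 14.  -3.1]
red (4145, np.float64(322.58), np.float64(68.74), np.int32(60), np.int32(85))
```

View pics/w3.png

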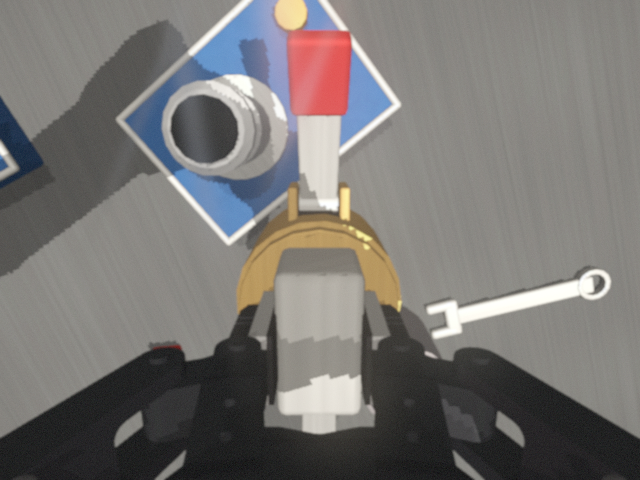

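The full seal is now visible as an ellipse at about cols 171–238, rows 95–161, centre ≈ (204.5,128). I'll refine this numerically, relative to the held block as seen by the same camera.

```bash
python3 - <<'E'
from h import *
W=bot.camera_params("wrist");i=cv2.imread("pics/w3.png")[:,:,::-1];o=bot.get_obs();p=np.array(o["position"]);R0=rot(o["orientation"])
g=cv2.cvtColor(np.ascontiguousarray(i),cv2.COLOR_RGB2GRAY).astype(int)
m=(g<112).astype(np.uint8);mm=np.zeros_like(m);mm[85:172,162:248]=m[85:172,162:248]
k,l,s,c=cv2.connectedComponentsWithStats(cv2.morphologyEx(mm,cv2.MORPH_CLOSE,np.ones((9,9))))
j=1+np.argmax(s[1:,4]);cn=cv2.findContours((l==j).astype(np.uint8),0,1)[0][0]
E=cv2.fitEllipse(cv2.convexHull(cn));print(E,s[j])
S=plane(W,E[0],.151);print("seal world",S,"scale diam mm",np.linalg.norm(plane(W,np.array(E[0])+[E[1][0]/2,0],.151)-S)*2000)
print("seal in tool",(R0.T@(S-p)*1000).round(1))
print("row128",[(c,g[128,c]) for c in range(160,252,3)])
print("col204",[(r,g[r,204]) for r in range(70,185,3)])
print("col319",[(r,g[r,310]) for r in list(range(240,290,3))+list(range(400,430,2))])
print("row300",[(c,g[300,c]) for c in list(range(266,292,2))+list(range(350,376,2))])
print("row390",[(c,g[390,c]) for c in list(range(266,292,2))+list(range(350,376,2))])
E
```

```text
((179.95803833007812, 127.11819458007812), (84.597412109375, 114.72688293457031), 97.57931518554688) [ 162   85   76   87 4456]
seal world [0.5477534  0.23536479 0.151     ] scale diam mm 47.32591726256683
seal in tool [119.2 -76.9 -66.8]
row128 [(160, np.int64(96)), (163, np.int64(168)), (166, np.int64(176)), (169, np.int64(177)), (172, np.int64(55)), (175, np.int64(58)), (178, np.int64(65)), (181, np.int64(71)), (184, np.int64(77)), (187, np.int64(88)), (190, np.int64(90)), (193, np.int64(97)), (196, np.int64(90)), (199, np.int64(87)), (202, np.int64(84)), (205, np.int64(77)), (208, np.int64(66)), (211, np.int64(67)), (214, np.int64(65)), (217, np.int64(64)), (220, np.int64(64)), (223, np.int64(67)), (226, np.int64(65)), (229, np.int64(67)), (232, np.int64(70)), (235, np.int64(64)), (238, np.int64(162)), (241, np.int64(203)), (244, np.int64(183)), (247, np.int64(172)), (250, np.int64(171))]
col204 [(70, np.int64(103)), (73, np.int64(98)), (76, np.int64(100)), (79, np.int64(109)), (82, np.int64(187)), (85, np.int64(188)), (88, np.int64(193)), (91, np.int64(206)), (94, np.int64(151))
[... 1798 characters left out ...]
 (364, np.int64(122)), (366, np.int64(118)), (368, np.int64(121)), (370, np.int64(120)), (372, np.int64(119)), (374, np.int64(119))]
row390 [(266, np.int64(35)), (268, np.int64(44)), (270, np.int64(51)), (272, np.int64(48)), (274, np.int64(44)), (276, np.int64(92)), (278, np.int64(131)), (280, np.int64(135)), (282, np.int64(137)), (284, np.int64(140)), (286, np.int64(144)), (288, np.int64(151)), (290, np.int64(167)), (350, np.int64(229)), (352, np.int64(230)), (354, np.int64(225)), (356, np.int64(216)), (358, np.int64(210)), (360, np.int64(180)), (362, np.int64(100)), (364, np.int64(63)), (366, np.int64(66)), (368, np.int64(67)), (370, np.int64(62)), (372, np.int64(61)), (374, np.int64(59))]
```

```bash
python3 - <<'E'
from h import *
W=bot.camera_params("wrist");o=bot.get_obs();p=np.array(o["position"]);R0=rot(o["orientation"]);print(p,np.array(W["eye"]))
f=lambda uv,z:(R0.T@(plane(W,uv,z)-p)*1000)
for h in(.0,.003,.0064):
    z=p[2]+h;a,b,c,d=f((319,272.5),z),f((319,412),z),f((275,300),z),f((363,300),z);e,g=f((275.2,390),z),f((362,390),z)
    print(h,"len",b[2]-a[2],"cz",(a[2]+b[2])/2,"w",d[1]-c[1],g[1]-e[1],"cy",(c[1]+d[1])/2,(e[1]+g[1])/2)
s=f((204.2,128.5),.151);print("seal tool",s,plane(W,(204.2,128.5),.151))
E
```

```text
[0.60039766 0.14809281 0.27016836] [0.62240681 0.21146895 0.39390137]
0.0 len 50.829593611099654 cz 2.304562508978881 w 27.985613227909113 29.4057589600901 cy 0.9979661279751779 0.8645001802734047
0.003 len 49.59719187197632 cz 0.6241062422670272 w 27.3070809800144 28.692794210461642 cy 1.0020741433542462 0.8718441779685699
0.0064 len 48.20046990096985 cz -1.2804108600064001 w 26.538077765733995 27.884767494216028 cy 1.0067298941171385 0.8801673753563835
seal tool [119.21333593 -63.38987988 -66.03450705] [0.56036969 0.23047798 0.151     ]
```

```bash
python3 -m handwheel '[{"angular":[0,0,0],"xyz":[0,-10,-10],"gripper":0},{"angular":[0,0,0],"xyz":[0,-28,-29],"gripper":0},{"angular":[0,0,0],"xyz":[0,-46,-48],"gripper":0},{"angular":[0,0,0],"xyz":[0,-60,-63],"gripper":0},{"angular":[0,0,0],"xyz":[0,-64.3,-67.2],"gripper":0},{"angular":[0,0,0],"xyz":[0,-64.3,-67.2],"gripper":0},{"angular":[0,0,0],"xyz":[0,-64.3,-67.2],"gripper":0},{"angular":[0,0,0],"xyz":[0,-64.3,-67.2],"gripper":0},{"angular":[0,0,0],"xyz":[0,-64.3,-67.2],"gripper":0}]'
python3 - <<'E'
from h import *
st();T,S=bot.camera_params("top"),bot.camera_params("scene");s=bot.snapshot("scene");t=bot.snapshot("top")
a=cv2.resize(s[120:260,310:470],(640,560),interpolation=2)
cv2.imwrite("pics/s4.png",a[:,:,::-1]);cv2.imwrite("pics/t4.png",t[:,:,::-1])
E
```

```text
t: 6.32
position: [0.5619, 0.2299, 0.2703]
orientation: [-0.415, -0.573, -0.414, 0.573]
contact_force: [-0.6, 0.2, -7.4]
finger_gap: 0.0263
t 6.3167 p [0.5619 0.2299 0.2703] F [-0.6  0.2 -7.4] gap 0.0263 q [-0.25  0.54 -0.3   1.52  0.17  1.1  -0.9 ]
tool x,y,z [[0.001, -0.002, -1.0], [0.95, -0.312, 0.001], [-0.312, -0.95, 0.001]]
```

View pics/s4.png

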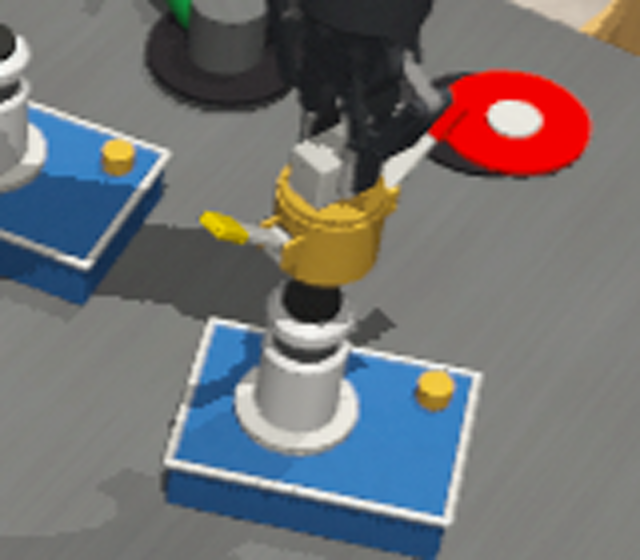

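The coupling hangs directly above the seal, with the mouth at about crop px (325,270) and the seal at (313,300). Both levers are still raised.

```bash
python3 -m handwheel '[{"angular":[0,0,0],"xyz":[6,0,0],"gripper":0},{"angular":[0,0,0],"xyz":[16,0,0],"gripper":0},{"angular":[0,0,0],"xyz":[26,0,0],"gripper":0},{"angular":[0,0,0],"xyz":[30,0,0],"gripper":0},{"angular":[0,0,0],"xyz":[30,0,0],"gripper":0}]'; python3 - <<'E'
from h import *
for k in range(3): print(np.round(bot.get_obs()["position"],4),bot.get_obs()["contact_force"].round(1) if hasattr(bot.get_obs()["contact_force"],"round") else bot.get_obs()["contact_force"]);bot.snapshot("top")
E
```

```text
t: 6.83
position: [0.5598, 0.2313, 0.2379]
orientation: [-0.415, -0.57, -0.416, 0.574]
contact_force: [0.7, -0.1, -7.6]
finger_gap: 0.0265
[0.5598 0.2313 0.2379] [ 0.7 -0.1 -7.6]
[0.5604 0.2317 0.239 ] [-0.4 -0.2 -7.8]
[0.561  0.2321 0.2399] [-0.2 -0.8 -6.6]
```

```bash
python3 -m handwheel '[{"angular":[0,0,0],"xyz":[4,0,0],"gripper":0},{"angular":[0,0,0],"xyz":[8,0,0],"gripper":0},{"angular":[0,0,0],"xyz":[12,0,0],"gripper":0},{"angular":[0,0,0],"xyz":[16,0,0],"gripper":0},{"angular":[0,0,0],"xyz":[20,0,0],"gripper":0},{"angular":[0,0,0],"xyz":[24,0,0],"gripper":0},{"angular":[0,0,0],"xyz":[28,0,0],"gripper":0},{"angular":[0,0,0],"xyz":[30,0,0],"gripper":0},{"angular":[0,0,0],"xyz":[30,0,0],"gripper":0}]'
```

```text
t: 7.73
position: [0.5605, 0.2315, 0.2094]
orientation: [-0.415, -0.571, -0.416, 0.573]
contact_force: [-0.9, -0.2, -7.9]
finger_gap: 0.026
```

```bash
python3 -m handwheel '[{"angular":[0,0,0],"xyz":[4,0,0],"gripper":0},{"angular":[0,0,0],"xyz":[8,0,0],"gripper":0},{"angular":[0,0,0],"xyz":[12,0,0],"gripper":0},{"angular":[0,0,0],"xyz":[15,0,0],"gripper":0},{"angular":[0,0,0],"xyz":[15,0,0],"gripper":0}]'
```

```text
t: 8.15
position: [0.5605, 0.2315, 0.1942]
orientation: [-0.415, -0.571, -0.416, 0.573]
contact_force: [-1.7, -2.4, -8.3]
finger_gap: 0.0265
```

```bash
python3 -m handwheel '[{"angular":[0,0,0],"xyz":[2,0,0],"gripper":0},{"angular":[0,0,0],"xyz":[4,0,0],"gripper":0},{"angular":[0,0,0],"xyz":[6,0,0],"gripper":0},{"angular":[0,0,0],"xyz":[8,0,0],"gripper":0},{"angular":[0,0,0],"xyz":[9,0,0],"gripper":0},{"angular":[0,0,0],"xyz":[10,0,0],"gripper":0},{"angular":[0,0,0],"xyz":[11,0,0],"gripper":0},{"angular":[0,0,0],"xyz":[12,0,0],"gripper":0},{"angular":[0,0,0],"xyz":[12,0,0],"gripper":0}]' 120
```

```text
t: 8.9
position: [0.5606, 0.2316, 0.183]
orientation: [-0.416, -0.572, -0.415, 0.573]
contact_force: [-4.2, -3.1, -4.7]
finger_gap: 0.0256
```

```bash
python3 -m handwheel '[{"angular":[0,0,0],"xyz":[0.8,0,0],"gripper":0},{"angular":[0,0,0],"xyz":[1.6,0,0],"gripper":0},{"angular":[0,0,0],"xyz":[2.4,0,0],"gripper":0},{"angular":[0,0,0],"xyz":[3.2,0,0],"gripper":0},{"angular":[0,0,0],"xyz":[4,0,0],"gripper":0},{"angular":[0,0,0],"xyz":[4,0,0],"gripper":0}]'
```

```text
t: 9.4
position: [0.5606, 0.2316, 0.1825]
orientation: [-0.416, -0.572, -0.415, 0.572]
contact_force: [-8.2, -4.7, 10.8]
finger_gap: 0.0261
```

```bash
python3 -m handwheel '[{"angular":[0,0,0],"xyz":[0.8,-0.4,0.4],"gripper":0},{"angular":[0,0,0],"xyz":[1.6,-0.8,0.8],"gripper":0},{"angular":[0,0,0],"xyz":[2.4,-0.8,0.8],"gripper":0},{"angular":[0,0,0],"xyz":[3.2,-0.8,0.8],"gripper":0},{"angular":[0,0,0],"xyz":[3.2,-0.8,0.8],"gripper":0}]'; python3 -c "
from h import *
st()"
```

```text
t: 9.82
position: [0.5605, 0.2316, 0.1805]
orientation: [0.416, 0.573, 0.415, -0.571]
contact_force: [-7.6, -6.4, 13.0]
finger_gap: 0.0258
t 9.8167 p [0.5605 0.2316 0.1805] F [-7.6 -6.4 13. ] gap 0.0258 q [-0.26  0.63 -0.28  1.64  0.21  0.9  -0.93]
tool x,y,z [[0.003, 0.0, -1.0], [0.951, -0.31, 0.003], [-0.31, -0.951, -0.001]]
```

```bash
python3 -m handwheel '[{"angular":[0,0,0],"xyz":[0.8,-0.7,0.7],"gripper":0},{"angular":[0,0,0],"xyz":[1.6,-1.3,1.3],"gripper":0},{"angular":[0,0,0],"xyz":[2.4,-1.3,1.3],"gripper":0},{"angular":[0,0,0],"xyz":[3.2,-1.3,1.3],"gripper":0},{"angular":[0,0,0],"xyz":[4,-1.3,1.3],"gripper":0},{"angular":[0,0,0],"xyz":[4,-1.3,1.3],"gripper":0},{"angular":[0,0,0],"xyz":[4,-1.3,1.3],"gripper":0}]'; python3 -c "
from h import *
st()"
```

```text
t: 10.4
position: [0.5604, 0.2315, 0.1773]
orientation: [0.416, 0.575, 0.415, -0.57]
contact_force: [-4.6, -5.1, 14.7]
finger_gap: 0.0261
t 10.4 p [0.5604 0.2315 0.1773] F [-4.6 -5.1 14.7] gap 0.0261 q [-0.26  0.63 -0.28  1.65  0.21  0.89 -0.93]
tool x,y,z [[0.007, 0.002, -1.0], [0.951, -0.31, 0.006], [-0.31, -0.951, -0.004]]
```

```bash
python3 -m handwheel '[{"angular":[0,0,0],"xyz":[0.8,-0.3,0.4],"gripper":0},{"angular":[0,0,0],"xyz":[1.6,-0.5,0.8],"gripper":0},{"angular":[0,0,0],"xyz":[2.4,-0.5,0.8],"gripper":0},{"angular":[0,0,0],"xyz":[3.2,-0.5,0.8],"gripper":0},{"angular":[0,0,0],"xyz":[3.2,-0.5,0.8],"gripper":0},{"angular":[0,0,0],"xyz":[3.2,-0.5,0.8],"gripper":0}]'; python3 -c "
from h import *
st()"
```

```text
t: 10.9
position: [0.5603, 0.2315, 0.1766]
orientation: [0.416, 0.576, 0.414, -0.569]
contact_force: [-8.3, -5.6, 24.8]
finger_gap: 0.0262
t 10.9 p [0.5603 0.2315 0.1766] F [-8.3 -5.6 24.8] gap 0.0262 q [-0.26  0.63 -0.28  1.65  0.21  0.88 -0.93]
tool x,y,z [[0.009, 0.003, -1.0], [0.951, -0.31, 0.008], [-0.31, -0.951, -0.006]]
```

```bash
python3 -m handwheel '[{"angular":[0,0,0],"xyz":[1,0,0],"gripper":0},{"angular":[0,0,0],"xyz":[2,0,0],"gripper":0},{"angular":[0,0,0],"xyz":[3,0,0],"gripper":0},{"angular":[0,0,0],"xyz":[4,0,0],"gripper":0},{"angular":[0,0,0],"xyz":[4,0,0],"gripper":0},{"angular":[0,0,0],"xyz":[4,0,0],"gripper":0}]'; python3 -c "
from h import *
st()"
```

```text
t: 11.4
position: [0.5603, 0.2315, 0.1766]
orientation: [0.417, 0.576, 0.414, -0.568]
contact_force: [-14.7, -9.4, 43.3]
finger_gap: 0.0259
t 11.4 p [0.5603 0.2315 0.1766] F [-14.7  -9.4  43.3] gap 0.0259 q [-0.26  0.63 -0.28  1.65  0.21  0.88 -0.94]
tool x,y,z [[0.011, 0.003, -1.0], [0.951, -0.31, 0.01], [-0.31, -0.951, -0.006]]
```

```bash
python3 -m handwheel '[{"angular":[0,0,0],"xyz":[-4,0,0],"gripper":0},{"angular":[0,0,0],"xyz":[-7,0,0],"gripper":0},{"angular":[0,0,0],"xyz":[-8,0,0],"gripper":0},{"angular":[0,0,0],"xyz":[-8,0,0],"gripper":0}]'; python3 -m handwheel '[{"angular":[0,0,0],"xyz":[0,0,0],"gripper":0.4},{"angular":[0,0,0],"xyz":[0,0,0],"gripper":0.6},{"angular":[0,0,0],"xyz":[0,0,0],"gripper":0.8},{"angular":[0,0,0],"xyz":[0,0,0],"gripper":0.8},{"angular":[0,0,0],"xyz":[0,0,0],"gripper":0.8},{"angular":[0,0,0],"xyz":[-15,0,0],"gripper":0.8},{"angular":[0,0,0],"xyz":[-40,0,0],"gripper":0.8},{"angular":[0,0,0],"xyz":[-70,0,0],"gripper":0.8},{"angular":[0,0,0],"xyz":[-90,0,0],"gripper":0.8},{"angular":[0,0,0],"xyz":[-90,0,0],"gripper":0.8}]'
python3 -c "
from h import *
st()
cv2.imwrite('pics/w5.png',bot.snapshot('wrist')[:,:,::-1]);s=bot.snapshot('scene')
o=np.zeros((480,800,3),np.uint8);o[:360,:480]=cv2.resize(cv2.imread('pics/w5.png'),(480,360));o[:320,480:]=cv2.resize(s[140:280,330:470],(320,320))[:,:,::-1];cv2.imwrite('pics/c5.png',o)
t=bot.snapshot('top');cv2.imwrite('pics/t5.png',t[:,:,::-1]);cv2.imwrite('pics/s5.png',s[:,:,::-1])"
```

```text
t: 11.73
position: [0.5601, 0.2313, 0.1767]
orientation: [0.416, 0.575, 0.415, -0.569]
contact_force: [-3.4, -2.7, 11.7]
finger_gap: 0.0259
t: 12.57
position: [0.5602, 0.232, 0.2681]
orientation: [0.416, 0.576, 0.415, -0.568]
contact_force: [0.1, -0.2, 0.0]
finger_gap: 0.0685
t 12.5667 p [0.5602 0.232  0.2681] F [ 0.1 -0.2  0. ] gap 0.0685 q [-0.25  0.54 -0.3   1.54  0.17  1.08 -0.9 ]
tool x,y,z [[0.01, 0.005, -1.0], [0.951, -0.309, 0.008], [-0.309, -0.951, -0.008]]
```

View pics/c5.png

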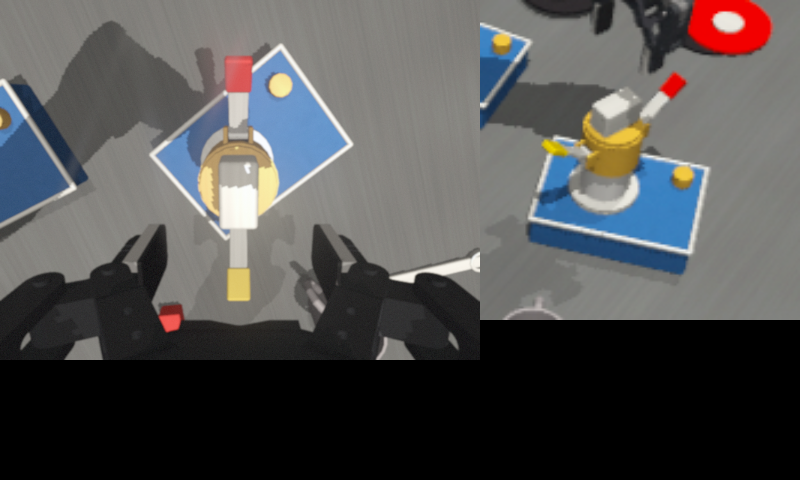

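Both levers are still raised and the coupling sits home. In the left view the red sleeve is at (238,75), the yellow at (238,284) and the block at (238,190). Next I plan the red lever sweep with closed fingers and the tool tilted 20° outward.

```bash
cat > lev.py <<'E'
from h import *
C=np.array([.560,.2305,.1415]);Z=np.array([0,0,1.])
def goal(side,q,s0=60,tilt=20,up=0,off=0):
    """TCP and tool axes for lever angle q; side +1 red, -1 yellow"""
    u=side*np.array([.309,.951,0]);a=np.radians(tilt);th=q+.4
    P=C+.036*u-.017*Z;d=np.sin(th)*u-np.cos(th)*Z;n=np.cos(th)*u+np.sin(th)*Z
    x=-np.sin(a)*u-np.cos(a)*Z
    F=P+d*s0/1000+n*(4+off+11*abs(np.cos(th+a)))/1000+up*Z
    return F-.019*x,x
def plan(side,qs,**k):
    o=bot.get_obs();print("F",np.round(o["contact_force"],1))
    for q in qs:
        g,x=goal(side,q,**k);print("q",q,"tcp",g.round(3),end=" ");want1(g,x)
def want1(pos,x):
    o=bot.get_obs();R0=rot(o["orientation"]);y=np.array([.951,-.309,0]);y=y-x*(x@y)
    if y@R0[:,1]<0:y=-y
    rv=np.degrees(R.from_matrix(R0.T@np.c_[x,y,np.cross(x,y)]).as_rotvec())
    print("shift",np.round(R0.T@(pos-np.array(o["position"]))*1000,1),"rot",np.round(rv,1))
E
python3 - <<'E'
from lev import *
W=bot.camera_params("wrist");i=cv2.imread("pics/w5.png")[:,:,::-1]
for nm,b in(("red",blobs(i,(290,50,350,130),(172,120,60),(8,255,255))[0]),("yel",blobs(i,(290,340,350,410),(18,120,60),(35,255,255))[0])):
    print(nm,b)
    for q in(1.6,1.8,2.0):
        sd=1 if nm=="red" else -1;u=sd*np.array([.309,.951,0]);th=q+.4
        print(q,proj(W,C+.036*u-.017*Z+.059*(np.sin(th)*u-np.cos(th)*Z)).round(1))
t=cv2.imread("pics/t5.png")[:,:,::-1];s=cv2.imread("pics/s5.png")[:,:,::-1];T,S=bot.camera_params("top"),bot.camera_params("scene")
u=np.array([.309,.951,0]);ex=[C+.036*k*u-.017*Z+.059*(np.sin(2.2)*k*u-np.cos(2.2)*Z) for k in(1,-1)]
for k,hs in((0,((172,120,60),(8,255,255))),(1,((24,150,80),(35,255,255)))):
    for n,p,im in(("T",T,t),("S",S,s)):
        c=proj(p,ex[k]).astype(int);print(n,c,blobs(im,(c[0]-14,c[1]-14,c[0]+14,c[1]+14),*hs)[:1])
plan(1,[2.1],up=.06)
plan(1,[2.0])
E
```

```text
red (1581, np.float64(318.23), np.float64(98.27), np.int32(37), np.int32(48))
1.6 [322.   79.8]
1.8 [322.   90.1]
2.0 [322.1 105.4]
yel (1267, np.float64(317.56), np.float64(379.08), np.int32(30), np.int32(43))
1.6 [321.5 377.3]
1.8 [321.6 378.3]
2.0 [321.6 375.2]
T [193 203] [(567, np.float64(195.86), np.float64(200.68), np.int32(28), np.int32(28))]
S [413 176] [(78, np.float64(414.03), np.float64(176.94), np.int32(11), np.int32(11))]
T [265 227] [(10, np.float64(269.3), np.float64(225.7), np.int32(4), np.int32(4))]
S [361 204] [(47, np.float64(361.87), np.float64(204.3), np.int32(11), np.int32(7))]
F [ 0.5 -1.  -1. ]
q 2.1 tcp [0.581 0.294 0.259] shift [  3.1   2.4 -68.1] rot [ -0. -20.   0.]
F [ 0.5 -1.  -1. ]
q 2.0 tcp [0.582 0.3   0.196] shift [ 66.    2.4 -73.9] rot [ -0. -20.   0.]
```

```bash
python3 -m handwheel '[{"angular":[0,0,0],"xyz":[-15,0,0],"gripper":0},{"angular":[0,-3,0],"xyz":[-25,0,-10],"gripper":0},{"angular":[0,-9,0],"xyz":[-25,1,-30],"gripper":0},{"angular":[0,-15,0],"xyz":[-20,2,-50],"gripper":0},{"angular":[0,-20,0],"xyz":[-10,2.4,-64],"gripper":0},{"angular":[0,-20,0],"xyz":[0,2.4,-68],"gripper":0},{"angular":[0,-20,0],"xyz":[3,2.4,-68],"gripper":0},{"angular":[0,-20,0],"xyz":[3,2.4,-68],"gripper":0},{"angular":[0,-20,0],"xyz":[3,2.4,-68],"gripper":0},{"angular":[0,-20,0],"xyz":[3,2.4,-68],"gripper":0}]'
python3 - <<'E'
from lev import *
st();plan(1,[2.0,1.8,1.6,1.4,1.2,1.0,.8,.6,.4,.2,0,-.05])
E
```

```text
t: 13.55
position: [0.5818, 0.2919, 0.2614]
orientation: [-0.481, -0.465, -0.336, 0.663]
contact_force: [0.5, -0.0, 0.6]
finger_gap: -0.0003
t 13.55 p [0.5818 0.2919 0.2614] F [ 0.5 -0.   0.6] gap -0.0003 q [-0.5   0.75 -0.2   1.17  0.33  1.53 -1.05]
tool x,y,z [[-0.105, -0.325, -0.94], [0.95, -0.312, 0.002], [-0.294, -0.893, 0.341]]
F [ 0.5 -0.   0.6]
q 2.0 tcp [0.582 0.3   0.196] shift [ 58.7  -1.9 -29.3] rot [-0.2 -0.  -0. ]
q 1.8 tcp [0.586 0.31  0.188] shift [ 62.5  -1.9 -42. ] rot [-0.2 -0.  -0. ]
q 1.6 tcp [0.588 0.318 0.178] shift [ 69.1  -2.  -53.9] rot [-0.2 -0.  -0. ]
q 1.4 tcp [0.59  0.324 0.166] shift [ 78.4  -2.  -64.2] rot [-0.2 -0.  -0. ]
q 1.2 tcp [0.592 0.328 0.152] shift [ 90.   -2.1 -72.2] rot [-0.2 -0.  -0. ]
q 1.0 tcp [0.592 0.328 0.138] shift [103.1  -2.1 -77.4] rot [-0.2 -0.  -0. ]
q 0.8 tcp [0.591 0.326 0.125] shift [116.7  -2.1 -79.5] rot [-0.2 -0.  -0. ]
q 0.6 tcp [0.59  0.322 0.115] shift [126.6  -2.1 -79.3] rot [-0.2 -0.  -0. ]
q 0.4 tcp [0.588 0.317 0.107] shift [136.4  -2.1 -77.6] rot [-0.2 -0.  -0. ]
q 0.2 tcp [0.586 0.311 0.099] shift [146.1  -2.1 -74.2] rot [-0.2 -0.  -0. ]
q 0 tcp [0.584 0.304 0.092] shift [155.3  -2.1 -69. ] rot [-0.2 -0.  -0. ]
q -0.05 tcp [0.583 0.302 0.09 ] shift [157.5  -2.1 -67.5] rot [-0.2 -0.  -0. ]
```

```bash
python3 -m handwheel '[{"angular":[0,0,0],"xyz":[15,-1,-8],"gripper":0},{"angular":[0,0,0],"xyz":[38,-2,-18],"gripper":0},{"angular":[0,0,0],"xyz":[54,-2,-27],"gripper":0},{"angular":[0,0,0],"xyz":[59,-2,-30],"gripper":0},{"angular":[0,0,0],"xyz":[62.5,-2,-42],"gripper":0},{"angular":[0,0,0],"xyz":[69,-2,-54],"gripper":0},{"angular":[0,0,0],"xyz":[78,-2,-64],"gripper":0},{"angular":[0,0,0],"xyz":[90,-2,-72],"gripper":0},{"angular":[0,0,0],"xyz":[103,-2,-77.5],"gripper":0},{"angular":[0,0,0],"xyz":[103,-2,-77.5],"gripper":0}]'
python3 - <<'E'
from lev import *
st();plan(1,[1,.8,.6,.4,.2,0,-.05,-.1])
E
```

```text
t: 14.38
position: [0.5892, 0.3304, 0.1326]
orientation: [-0.481, -0.462, -0.338, 0.664]
contact_force: [0.9, -0.3, -0.1]
finger_gap: 0.0002
t 14.3833 p [0.5892 0.3304 0.1326] F [ 0.9 -0.3 -0.1] gap 0.0002 q [-0.54  0.91 -0.19  1.21  0.35  1.36 -1.13]
tool x,y,z [[-0.11, -0.327, -0.939], [0.951, -0.308, -0.004], [-0.288, -0.893, 0.345]]
F [ 0.9 -0.3 -0.1]
q 1 tcp [0.592 0.328 0.138] shift [-4.6  3.1  3.2] rot [0.1 0.2 0.2]
q 0.8 tcp [0.591 0.326 0.125] shift [8.9 3.1 1.1] rot [0.1 0.2 0.2]
q 0.6 tcp [0.59  0.322 0.115] shift [18.8  3.2  1.2] rot [0.1 0.2 0.2]
q 0.4 tcp [0.588 0.317 0.107] shift [28.7  3.2  2.9] rot [0.1 0.2 0.2]
q 0.2 tcp [0.586 0.311 0.099] shift [38.4  3.2  6.2] rot [0.1 0.2 0.2]
q 0 tcp [0.584 0.304 0.092] shift [47.6  3.3 11.4] rot [0.1 0.2 0.2]
q -0.05 tcp [0.583 0.302 0.09 ] shift [49.8  3.3 12.9] rot [0.1 0.2 0.2]
q -0.1 tcp [0.582 0.299 0.089] shift [52.   3.3 14.6] rot [0.1 0.2 0.2]
```

```bash
python3 -m handwheel '[{"angular":[0,0,0],"xyz":[4,2,1],"gripper":0},{"angular":[0,0,0],"xyz":[10,3,1],"gripper":0},{"angular":[0,0,0],"xyz":[18,3,1],"gripper":0},{"angular":[0,0,0],"xyz":[24,3,2],"gripper":0},{"angular":[0,0,0],"xyz":[30,3,3.5],"gripper":0},{"angular":[0,0,0],"xyz":[35,3,5],"gripper":0},{"angular":[0,0,0],"xyz":[40,3,7],"gripper":0},{"angular":[0,0,0],"xyz":[43,3,9],"gripper":0},{"angular":[0,0,0],"xyz":[46,3,10.5],"gripper":0},{"angular":[0,0,0],"xyz":[47,3,11],"gripper":0}]'
python3 - <<'E'
from lev import *
st();plan(1,[0,-.05,-.1])
s=bot.snapshot("scene");w=bot.snapshot("wrist")
o=np.zeros((480,800,3),np.uint8);o[:360,:480]=cv2.resize(w,(480,360))[:,:,::-1];o[:320,480:]=cv2.resize(s[140:280,330:470],(320,320),interpolation=2)[:,:,::-1];cv2.imwrite('pics/c6.png',o)
E
```

```text
t: 15.22
position: [0.5851, 0.3034, 0.096]
orientation: [-0.481, -0.464, -0.337, 0.663]
contact_force: [0.8, 0.4, 0.7]
finger_gap: 0.0002
t 15.2167 p [0.5851 0.3034 0.096 ] F [0.8 0.4 0.7] gap 0.0002 q [-0.51  0.92 -0.19  1.3   0.37  1.25 -1.14]
tool x,y,z [[-0.107, -0.326, -0.939], [0.951, -0.31, -0.0], [-0.291, -0.893, 0.343]]
F [0.8 0.4 0.7]
q 0 tcp [0.584 0.304 0.092] shift [ 4.  -1.3 -1.3] rot [-0.   0.1  0. ]
q -0.05 tcp [0.583 0.302 0.09 ] shift [ 6.2 -1.3  0.2] rot [-0.   0.1  0. ]
q -0.1 tcp [0.582 0.299 0.089] shift [ 8.4 -1.3  1.9] rot [-0.   0.1  0. ]
```

View pics/c6.png

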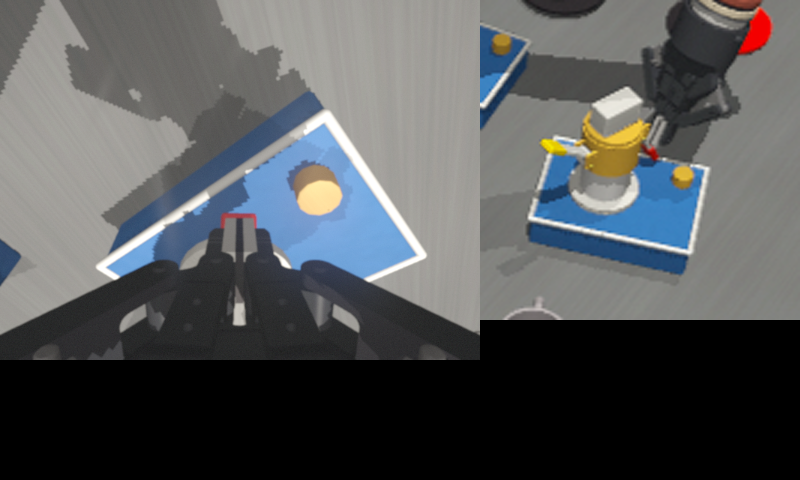

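The red lever is swung down, with its sleeve now against the column at right-crop px (650,152) and the fingers resting on its outside. I press inward onto the stop.

```bash
python3 -m handwheel '[{"angular":[0,0,0],"xyz":[1,0,1],"gripper":0},{"angular":[0,0,0],"xyz":[2,0,2],"gripper":0},{"angular":[0,0,0],"xyz":[3,0,3],"gripper":0},{"angular":[0,0,0],"xyz":[3,0,4],"gripper":0},{"angular":[0,0,0],"xyz":[3,0,4],"gripper":0}]'; python3 -m handwheel '[{"angular":[0,0,0],"xyz":[0,0,1],"gripper":0},{"angular":[0,0,0],"xyz":[0,0,2],"gripper":0},{"angular":[0,0,0],"xyz":[0,0,3],"gripper":0},{"angular":[0,0,0],"xyz":[0,0,3],"gripper":0}]';python3 -c "
from lev import *
plan(1,[.05,0,-.05,-.1])"
```

```text
t: 15.73
position: [0.584, 0.3002, 0.0948]
orientation: [-0.481, -0.464, -0.337, 0.662]
contact_force: [1.2, 2.1, -1.3]
finger_gap: 0.0001
t: 16.07
position: [0.583, 0.2972, 0.096]
orientation: [-0.481, -0.464, -0.337, 0.663]
contact_force: [1.2, 2.3, -0.8]
finger_gap: -0.0001
F [ 1.2  2.3 -0.8]
q 0.05 tcp [0.584 0.306 0.093] shift [-0.5 -1.3 -8.9] rot [-0. -0.  0.]
q 0 tcp [0.584 0.304 0.092] shift [ 1.7 -1.3 -7.4] rot [-0. -0.  0.]
q -0.05 tcp [0.583 0.302 0.09 ] shift [ 3.9 -1.3 -5.9] rot [-0. -0.  0.]
q -0.1 tcp [0.582 0.299 0.089] shift [ 6.1 -1.3 -4.2] rot [-0. -0.  0.]
```

```bash
python3 -m handwheel '[{"angular":[0,0,0],"xyz":[0,0,1],"gripper":0},{"angular":[0,0,0],"xyz":[0,0,2],"gripper":0},{"angular":[0,0,0],"xyz":[0,0,3],"gripper":0},{"angular":[0,0,0],"xyz":[0,0,4],"gripper":0},{"angular":[0,0,0],"xyz":[0,0,4],"gripper":0}]'; python3 -m handwheel '[{"angular":[0,0,0],"xyz":[0,0,1],"gripper":0},{"angular":[0,0,0],"xyz":[0,0,2],"gripper":0},{"angular":[0,0,0],"xyz":[0,0,3],"gripper":0},{"angular":[0,0,0],"xyz":[0,0,4],"gripper":0},{"angular":[0,0,0],"xyz":[0,0,4],"gripper":0}]'
```

```text
t: 16.48
position: [0.5819, 0.2937, 0.0974]
orientation: [-0.481, -0.464, -0.337, 0.663]
contact_force: [1.3, 2.4, -0.9]
finger_gap: -0.0003
t: 16.9
position: [0.5814, 0.2928, 0.0986]
orientation: [-0.481, -0.466, -0.339, 0.661]
contact_force: [2.8, 6.2, -1.9]
finger_gap: 0.0001
```

```bash
python3 -m handwheel '[{"angular":[0,0,0],"xyz":[0,0,1],"gripper":0},{"angular":[0,0,0],"xyz":[0,0,2],"gripper":0},{"angular":[0,0,0],"xyz":[0,0,3],"gripper":0},{"angular":[0,0,0],"xyz":[0,0,3],"gripper":0}]'
python3 - <<'E'
from lev import *
st()
# finger tip (19mm ahead) radial/height wrt coupling
o=bot.get_obs();M=rot(o["orientation"]);u=np.array([.309,.951,0])
for dz in(0,4,8,11):
    k=np.array(o["position"])+M[:,0]*.019+M[:,2]*dz/1000-C;r,z=k@u-.036,k[2]+.017
    # outer sleeve face: n.(k)=4mm -> cos th*r+sin th*z=.004
    print(dz,r,z,"q implied",[round(q,2) for q in np.arange(-.2,.6,.01) if abs(np.cos(q+.4)*r+np.sin(q+.4)*z-.004)<.0004])
E
```

```text
t: 17.23
position: [0.5811, 0.2923, 0.0997]
orientation: [-0.481, -0.468, -0.34, 0.659]
contact_force: [3.8, 9.6, -3.0]
finger_gap: 0.0001
t 17.2333 p [0.5811 0.2923 0.0997] F [ 3.8  9.6 -3. ] gap 0.0001 q [-0.49  0.9  -0.19  1.35  0.37  1.21 -1.13]
tool x,y,z [[-0.1, -0.315, -0.944], [0.952, -0.307, 0.002], [-0.29, -0.898, 0.331]]
0 0.022976847967436154 -0.042777989294771224 q implied [np.float64(0.01)]
4 0.01920228780529592 -0.041454747613938525 q implied [np.float64(-0.06), np.float64(-0.05)]
8 0.015427727643155628 -0.04013150593310583 q implied [np.float64(-0.13), np.float64(-0.12)]
11 0.01259680752155045 -0.0391390746724813 q implied [np.float64(-0.19), np.float64(-0.18)]
```

```bash
python3 -m handwheel '[{"angular":[0,0,0],"xyz":[0,0,-12],"gripper":0},{"angular":[0,0,0],"xyz":[-5,0,-30],"gripper":0},{"angular":[0,0,0],"xyz":[-35,0,-40],"gripper":0},{"angular":[0,0,0],"xyz":[-75,0,-42],"gripper":0},{"angular":[0,0,0],"xyz":[-115,0,-42],"gripper":0},{"angular":[0,5,0],"xyz":[-155,0,-42],"gripper":0},{"angular":[0,12,0],"xyz":[-185,0,-42],"gripper":0},{"angular":[0,18,0],"xyz":[-200,0,-35],"gripper":0},{"angular":[0,20,0],"xyz":[-205,0,-20],"gripper":0},{"angular":[0,20,0],"xyz":[-205,0,-20],"gripper":0}]'
python3 - <<'E'
from lev import *
st();plan(-1,[2.1],up=.11);plan(-1,[2.1],up=.05)
i=bot.snapshot("wrist");cv2.imwrite("pics/w7.png",i[:,:,::-1])
E
```

```text
t: 18.07
position: [0.6093, 0.3654, 0.29]
orientation: [0.416, 0.575, 0.411, -0.573]
contact_force: [-0.2, -0.7, -0.4]
finger_gap: -0.0
t 18.0667 p [0.6093 0.3654 0.29  ] F [-0.2 -0.7 -0.4] gap -0.0 q [-0.43  0.71 -0.3   1.15  0.21  1.31 -1.04]
tool x,y,z [[0.006, -0.003, -1.0], [0.949, -0.316, 0.007], [-0.316, -0.949, 0.001]]
F [-0.2 -0.7 -0.4]
q 2.1 tcp [0.539 0.167 0.309] shift [-18.9  -3.5 210.4] rot [-0.4 20.1 -0.4]
F [-0.2 -0.7 -0.4]
q 2.1 tcp [0.539 0.167 0.249] shift [ 41.1  -3.9 210.3] rot [-0.4 20.1 -0.4]
```

```bash
python3 -m handwheel '[{"angular":[0,3,0],"xyz":[-3,0,15],"gripper":0},{"angular":[0,6,0],"xyz":[-8,-1,45],"gripper":0},{"angular":[0,10,0],"xyz":[-12,-2,80],"gripper":0},{"angular":[0,14,0],"xyz":[-15,-3,115],"gripper":0},{"angular":[0,18,0],"xyz":[-18,-3.5,150],"gripper":0},{"angular":[0,20,0],"xyz":[-19,-3.5,180],"gripper":0},{"angular":[0,20,0],"xyz":[-19,-3.5,202],"gripper":0},{"angular":[0,20,0],"xyz":[-19,-3.5,210],"gripper":0},{"angular":[0,20,0],"xyz":[-19,-3.5,210],"gripper":0},{"angular":[0,20,0],"xyz":[-19,-3.5,210],"gripper":0}]'
python3 - <<'E'
from lev import *
st();plan(-1,[2.0],up=.03);plan(-1,[2.0,1.8,1.6,1.4,1.2,1.0,.8,.6,.4,.2,0])
E
```

```text
t: 18.95
position: [0.5389, 0.1746, 0.3038]
orientation: [0.337, 0.662, 0.482, -0.464]
contact_force: [-0.5, 1.0, -0.7]
finger_gap: 0.0002
t 18.95 p [0.5389 0.1746 0.3038] F [-0.5  1.  -0.7] gap 0.0002 q [ 0.16  0.41 -0.53  1.74 -0.11  0.84 -0.55]
tool x,y,z [[0.103, 0.326, -0.94], [0.951, -0.308, -0.002], [-0.29, -0.894, -0.342]]
F [-0.5  1.  -0.7]
q 2.0 tcp [0.538 0.161 0.226] shift [68.5  3.  38.7] rot [ 0.  -0.   0.1]
F [-0.5  1.  -0.7]
q 2.0 tcp [0.538 0.161 0.196] shift [96.7  3.  49. ] rot [ 0.  -0.   0.1]
q 1.8 tcp [0.534 0.151 0.188] shift [100.5   3.   61.7] rot [ 0.  -0.   0.1]
q 1.6 tcp [0.532 0.143 0.178] shift [107.1   3.   73.6] rot [ 0.  -0.   0.1]
q 1.4 tcp [0.53  0.137 0.166] shift [116.4   3.1  83.9] rot [ 0.  -0.   0.1]
q 1.2 tcp [0.528 0.133 0.152] shift [127.9   3.1  91.9] rot [ 0.  -0.   0.1]
q 1.0 tcp [0.528 0.133 0.138] shift [141.1   3.1  97.1] rot [ 0.  -0.   0.1]
q 0.8 tcp [0.529 0.135 0.125] shift [154.6   3.1  99.2] rot [ 0.  -0.   0.1]
q 0.6 tcp [0.53  0.139 0.115] shift [164.5   3.2  99.1] rot [ 0.  -0.   0.1]
q 0.4 tcp [0.532 0.144 0.107] shift [174.4   3.2  97.3] rot [ 0.  -0.   0.1]
q 0.2 tcp [0.534 0.15  0.099] shift [184.1   3.2  93.9] rot [ 0.  -0.   0.1]
q 0 tcp [0.536 0.157 0.092] shift [193.3   3.2  88.8] rot [ 0.  -0.   0.1]
```

```bash
python3 -m handwheel '[{"angular":[0,0,0],"xyz":[15,1,9],"gripper":0},{"angular":[0,0,0],"xyz":[40,2,23],"gripper":0},{"angular":[0,0,0],"xyz":[62,3,35],"gripper":0},{"angular":[0,0,0],"xyz":[68,3,39],"gripper":0},{"angular":[0,0,0],"xyz":[68,3,39],"gripper":0},{"angular":[0,0,0],"xyz":[68,3,39],"gripper":0}]'
python3 - <<'E'
from lev import *
st();plan(-1,[2.0,1.8,1.6,1.4,1.2,1.0,.8])
E
```

```text
t: 19.45
position: [0.5381, 0.1618, 0.2277]
orientation: [0.337, 0.663, 0.483, -0.463]
contact_force: [1.2, -0.0, -0.2]
finger_gap: -0.0001
t 19.45 p [0.5381 0.1618 0.2277] F [ 1.2 -0.  -0.2] gap -0.0001 q [ 0.17  0.49 -0.52  1.86 -0.09  0.65 -0.51]
tool x,y,z [[0.105, 0.327, -0.939], [0.952, -0.307, -0.0], [-0.288, -0.894, -0.344]]
F [ 1.2 -0.  -0.2]
q 2.0 tcp [0.538 0.161 0.196] shift [29.4 -0.4 11.3] rot [ 0.1 -0.1  0.1]
q 1.8 tcp [0.534 0.151 0.188] shift [33.2 -0.4 24.1] rot [ 0.1 -0.1  0.1]
q 1.6 tcp [0.532 0.143 0.178] shift [39.8 -0.5 36. ] rot [ 0.1 -0.1  0.1]
q 1.4 tcp [0.53  0.137 0.166] shift [49.  -0.5 46.3] rot [ 0.1 -0.1  0.1]
q 1.2 tcp [0.528 0.133 0.152] shift [60.6 -0.5 54.3] rot [ 0.1 -0.1  0.1]
q 1.0 tcp [0.528 0.133 0.138] shift [73.7 -0.5 59.5] rot [ 0.1 -0.1  0.1]
q 0.8 tcp [0.529 0.135 0.125] shift [87.3 -0.5 61.6] rot [ 0.1 -0.1  0.1]
```

```bash
python3 -m handwheel '[{"angular":[0,0,0],"xyz":[18,0,7],"gripper":0},{"angular":[0,0,0],"xyz":[29,0,13],"gripper":0},{"angular":[0,0,0],"xyz":[34,0,24],"gripper":0},{"angular":[0,0,0],"xyz":[40,0,36],"gripper":0},{"angular":[0,0,0],"xyz":[49,0,46],"gripper":0},{"angular":[0,0,0],"xyz":[61,0,54],"gripper":0},{"angular":[0,0,0],"xyz":[74,0,59.5],"gripper":0},{"angular":[0,0,0],"xyz":[82,0,61],"gripper":0},{"angular":[0,0,0],"xyz":[82,0,61],"gripper":0}]'
python3 - <<'E'
from lev import *
st();plan(-1,[1,.8,.6,.4,.2,0])
E
```

```text
t: 20.2
position: [0.5285, 0.1312, 0.1283]
orientation: [0.337, 0.663, 0.481, -0.465]
contact_force: [-0.8, 0.3, 0.1]
finger_gap: 0.0001
t 20.2 p [0.5285 0.1312 0.1283] F [-0.8  0.3  0.1] gap 0.0001 q [ 0.21  0.63 -0.49  1.99 -0.06  0.41 -0.44]
tool x,y,z [[0.104, 0.325, -0.94], [0.951, -0.31, -0.001], [-0.292, -0.894, -0.341]]
F [-0.8  0.3  0.1]
q 1 tcp [0.528 0.133 0.138] shift [-8.6 -0.7 -4.8] rot [-0.1  0.   0.1]
q 0.8 tcp [0.529 0.135 0.125] shift [ 5.  -0.7 -2.7] rot [-0.1  0.   0.1]
q 0.6 tcp [0.53  0.139 0.115] shift [14.9 -0.7 -2.8] rot [-0.1  0.   0.1]
q 0.4 tcp [0.532 0.144 0.107] shift [24.7 -0.7 -4.6] rot [-0.1  0.   0.1]
q 0.2 tcp [0.534 0.15  0.099] shift [34.4 -0.7 -8. ] rot [-0.1  0.   0.1]
q 0 tcp [0.536 0.157 0.092] shift [ 43.6  -0.7 -13.1] rot [-0.1  0.   0.1]
```

```bash
python3 -m handwheel '[{"angular":[0,0,0],"xyz":[5,-0.5,-2],"gripper":0},{"angular":[0,0,0],"xyz":[12,-0.7,-3],"gripper":0},{"angular":[0,0,0],"xyz":[19,-0.7,-4],"gripper":0},{"angular":[0,0,0],"xyz":[25,-0.7,-5],"gripper":0},{"angular":[0,0,0],"xyz":[30,-0.7,-7],"gripper":0},{"angular":[0,0,0],"xyz":[35,-0.7,-9],"gripper":0},{"angular":[0,0,0],"xyz":[38,-0.7,-11],"gripper":0},{"angular":[0,0,0],"xyz":[40,-0.7,-14],"gripper":0},{"angular":[0,0,0],"xyz":[40,-0.7,-17],"gripper":0},{"angular":[0,0,0],"xyz":[40,-0.7,-19],"gripper":0}]'; python3 -m handwheel '[{"angular":[0,0,0],"xyz":[0,0,-1],"gripper":0},{"angular":[0,0,0],"xyz":[0,0,-2],"gripper":0},{"angular":[0,0,0],"xyz":[0,0,-3],"gripper":0},{"angular":[0,0,0],"xyz":[0,0,-4],"gripper":0},{"angular":[0,0,0],"xyz":[0,0,-4],"gripper":0}]'; python3 -c "
from lev import *
st();plan(-1,[0])"
```

```text
t: 21.03
position: [0.5368, 0.162, 0.0977]
orientation: [0.337, 0.662, 0.482, -0.465]
contact_force: [-0.6, -2.5, -0.9]
finger_gap: -0.0002
t: 21.45
position: [0.5388, 0.1649, 0.0994]
orientation: [0.337, 0.663, 0.481, -0.465]
contact_force: [-1.2, -3.3, 0.7]
finger_gap: 0.0004
t 21.45 p [0.5388 0.1649 0.0994] F [-1.2 -3.3  0.7] gap 0.0004 q [ 0.11  0.69 -0.45  1.98 -0.05  0.35 -0.49]
tool x,y,z [[0.106, 0.324, -0.94], [0.951, -0.31, -0.0], [-0.291, -0.894, -0.341]]
F [-1.2 -3.3  0.7]
q 0 tcp [0.536 0.157 0.092] shift [ 4.4 -0.1 10.1] rot [-0.  0. -0.]
```

```bash
python3 -m handwheel '[{"angular":[0,0,0],"xyz":[0,0,-1],"gripper":0},{"angular":[0,0,0],"xyz":[0,0,-2],"gripper":0},{"angular":[0,0,0],"xyz":[0,0,-3],"gripper":0},{"angular":[0,0,0],"xyz":[0,0,-4],"gripper":0},{"angular":[0,0,0],"xyz":[0,0,-4],"gripper":0}]'; python3 -m handwheel '[{"angular":[0,0,0],"xyz":[0,0,-1],"gripper":0},{"angular":[0,0,0],"xyz":[0,0,-2],"gripper":0},{"angular":[0,0,0],"xyz":[0,0,-3],"gripper":0},{"angular":[0,0,0],"xyz":[0,0,-4],"gripper":0},{"angular":[0,0,0],"xyz":[0,0,-4],"gripper":0}]'
```

```text
t: 21.87
position: [0.5393, 0.1656, 0.0994]
orientation: [0.337, 0.662, 0.48, -0.467]
contact_force: [-1.3, -8.1, -1.6]
finger_gap: 0.0002
t: 22.28
position: [0.5396, 0.166, 0.0994]
orientation: [0.337, 0.661, 0.479, -0.469]
contact_force: [-2.0, -13.0, -2.9]
finger_gap: 0.0
```

```bash
python3 -m handwheel '[{"angular":[0,0,0],"xyz":[0,0,12],"gripper":0},{"angular":[0,0,0],"xyz":[-5,0,30],"gripper":0},{"angular":[0,0,0],"xyz":[-35,0,40],"gripper":0},{"angular":[0,0,0],"xyz":[-75,0,44],"gripper":0},{"angular":[0,0,0],"xyz":[-115,0,44],"gripper":0},{"angular":[0,-5,0],"xyz":[-150,0,44],"gripper":0},{"angular":[0,-12,0],"xyz":[-170,0,44],"gripper":0},{"angular":[0,-18,0],"xyz":[-180,0,44],"gripper":0},{"angular":[0,-20,0],"xyz":[-180,0,44],"gripper":0},{"angular":[0,-20,0],"xyz":[-180,0,44],"gripper":0}]'
python3 - <<'E'
from lev import *
st();T,S=bot.camera_params("top"),bot.camera_params("scene");t,s=bot.snapshot("top"),bot.snapshot("scene")
cv2.imwrite("pics/s8.png",s[:,:,::-1]);cv2.imwrite("pics/t8.png",t[:,:,::-1])
a=cv2.resize(s[140:280,330:470],(400,400),interpolation=2);b=cv2.resize(t[160:280,170:290],(400,400),interpolation=2)
cv2.imwrite("pics/c8.png",np.hstack([a,b])[:,:,::-1])
w=bot.snapshot("wrist");cv2.imwrite("pics/w8.png",w[:,:,::-1])
u=np.array([.309,.951,0])
for k,n in((1,"red"),(-1,"yel")):
  for q in(0,.1,.2):
    th=q+.4;X=C+.036*k*u-.017*Z+.059*(np.sin(th)*k*u-np.cos(th)*Z);print(n,q,proj(S,X).round(1),proj(T,X).round(1))
for q,h in(("red",((172,120,60),(8,255,255))),("yel",((24,150,60),(35,255,255)))):
    print(q,blobs(s,(355,180,425,235),*h)[:2],blobs(t,(190,190,280,250),*h)[:2])
E
```

```text
t: 23.12
position: [0.5106, 0.0798, 0.2583]
orientation: [0.418, 0.573, 0.418, -0.568]
contact_force: [-0.5, 0.1, 0.3]
finger_gap: -0.0
t 23.1167 p [0.5106 0.0798 0.2583] F [-0.5  0.1  0.3] gap -0.0 q [ 0.06  0.42 -0.36  1.79  0.17  0.96 -0.68]
tool x,y,z [[0.006, 0.004, -1.0], [0.953, -0.302, 0.004], [-0.302, -0.953, -0.005]]
red 0 [402.  205.3] [212.2 216.7]
red 0.1 [403.6 203.7] [209.9 215.7]
red 0.2 [405.2 202.1] [207.6 214.7]
yel 0 [366.8 224.8] [259.3 232.8]
yel 0.1 [365.3 225. ] [261.4 233.3]
yel 0.2 [363.8 225.1] [263.2 233.7]
red [(20, np.float64(403.15), np.float64(207.15), np.int32(5), np.int32(6))] [(425, np.float64(273.28), np.float64(204.72), np.int32(18), np.int32(44))]
yel [(57, np.float64(366.74), np.float64(225.86), np.int32(9), np.int32(12))] [(56, np.float64(229.21), np.float64(227.36), np.int32(21), np.int32(8)), (30, np.float64(259.73), np.float64(234.17), np.int32(6), np.int32(7))]
```

View pics/c8.png

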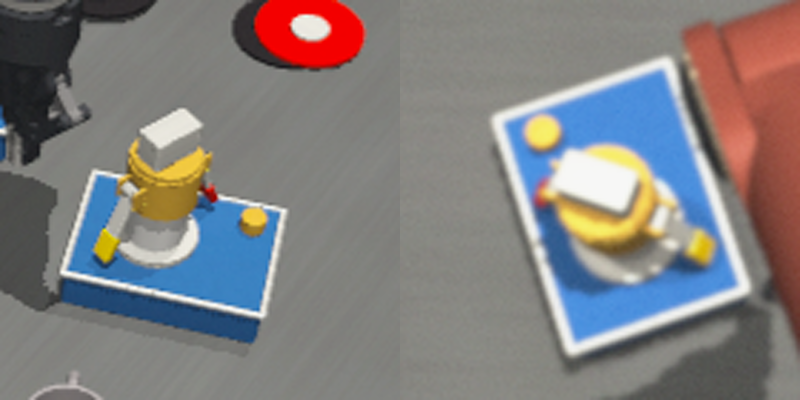

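The picture shows both levers down. The yellow sleeve in the scene view is at px (366.7,225.9), against (366.8,224.8) predicted for angle 0. The red sleeve is partly hidden at (403,207), so I check it numerically in the earlier wrist view w7, taken from the red side.

```bash
python3 - <<'E'
from lev import *
o=bot.get_obs();W=bot.camera_params("wrist");M=rot(o["orientation"]);p=np.array(o["position"])
off=M.T@(np.array(W["eye"])-p);Rc=M.T@rot(W["attitude"])
R7=rot([.416,.575,.411,-.573]);p7=np.array([.6093,.3654,.29])
q=R.from_matrix(R7@Rc).as_quat();W7=dict(mtx=W["mtx"],eye=p7+R7@off,attitude=q[[3,0,1,2]])
i=cv2.imread("pics/w7.png")[:,:,::-1];u=np.array([.309,.951,0])
print("block pred",proj(W7,C+.0415*Z),"plug-free red blobs",blobs(i,(200,180,440,479),(172,120,60),(8,255,255))[:3])
for CC in (C,C-.0012*u):
  for k in(0,.1,.2):
    th=k+.4;f=lambda s,e:proj(W7,CC+.036*u-.017*Z+s*(np.sin(th)*u-np.cos(th)*Z)+e*(np.cos(th)*u+np.sin(th)*Z)).round(1)
    print(k,"centre outer face",f(.059,.004),"far end",f(.072,.004),"near end",f(.046,.004))
E
```

```text
block pred [310.39511861 455.46310019] plug-free red blobs []
0 centre outer face [311.2 300.6] far end [311.3 290.1] near end [311.1 311.7]
0.1 centre outer face [311.1 296.5] far end [311.1 285. ] near end [311.  308.6]
0.2 centre outer face [310.9 292.9] far end [311.  280.4] near end [310.9 305.9]
0 centre outer face [311.2 301.9] far end [311.3 291.4] near end [311.1 313. ]
0.1 centre outer face [311.1 297.8] far end [311.1 286.3] near end [311.  309.9]
0.2 centre outer face [311.  294.2] far end [311.  281.7] near end [310.9 307.2]
```

```bash
python3 -m handwheel '[{"angular":[0,0,0],"xyz":[-12,5,-10],"gripper":0},{"angular":[0,0,0],"xyz":[-30,20,-35],"gripper":0},{"angular":[0,0,0],"xyz":[-40,40,-68],"gripper":0},{"angular":[0,0,0],"xyz":[-40,55,-102],"gripper":0},{"angular":[0,0,0],"xyz":[-40,65,-138],"gripper":0},{"angular":[0,0,0],"xyz":[-40,70,-175],"gripper":0},{"angular":[0,0,0],"xyz":[-40,70,-212],"gripper":0},{"angular":[0,0,0],"xyz":[-40,70,-248],"gripper":0},{"angular":[0,0,0],"xyz":[-40,70,-280],"gripper":0},{"angular":[0,0,0],"xyz":[-40,70,-300],"gripper":0}]'
python3 -m handwheel '[{"angular":[0,0,0],"xyz":[0,0,0],"gripper":0},{"angular":[0,0,0],"xyz":[0,0,0],"gripper":0},{"angular":[0,0,0],"xyz":[0,0,0],"gripper":0}]'
python3 - <<'E'
from lev import *
W=bot.camera_params("wrist");i=bot.snapshot("wrist");cv2.imwrite("pics/w9.png",i[:,:,::-1]);u=np.array([.309,.951,0])
st();print(blobs(i,(60,150,600,479),(172,120,60),(8,255,255),20)[:4])
for k in(0,.1,.2):
    th=k+.4;f=lambda s,e:proj(W,C-.0012*u+.036*u-.017*Z+s*(np.sin(th)*u-np.cos(th)*Z)+e*(np.cos(th)*u+np.sin(th)*Z)).round(1)
    print(k,"outer face centre",f(.059,.004),"far end",f(.072,.004),"near end",f(.046,.004))
E
```

```text
t: 24.1
position: [0.6685, 0.3415, 0.2939]
orientation: [-0.415, -0.571, -0.418, 0.572]
contact_force: [-0.7, -0.4, -0.6]
finger_gap: -0.0
t: 24.35
position: [0.6694, 0.3362, 0.2953]
orientation: [-0.415, -0.572, -0.415, 0.573]
contact_force: [-1.0, -0.4, 0.0]
finger_gap: 0.0003
t 24.4 p [0.6696 0.3357 0.296 ] F [ 1.4 -0.1  0. ] gap 0.0004 q [-0.36  0.79 -0.32  0.98  0.23  1.41 -0.95]
tool x,y,z [[-0.0, -0.002, -1.0], [0.95, -0.312, 0.0], [-0.312, -0.95, 0.002]]
[(414, np.float64(238.48), np.float64(290.06), np.int32(24), np.int32(24))]
0 outer face centre [238.  289.9] far end [240.2 279.7] near end [235.7 300.6]
0.1 outer face centre [237.1 285.6] far end [239.1 274.5] near end [234.9 297.4]
0.2 outer face centre [236.  281.9] far end [237.9 269.8] near end [234.1 294.6]
```

View pics/w9.png

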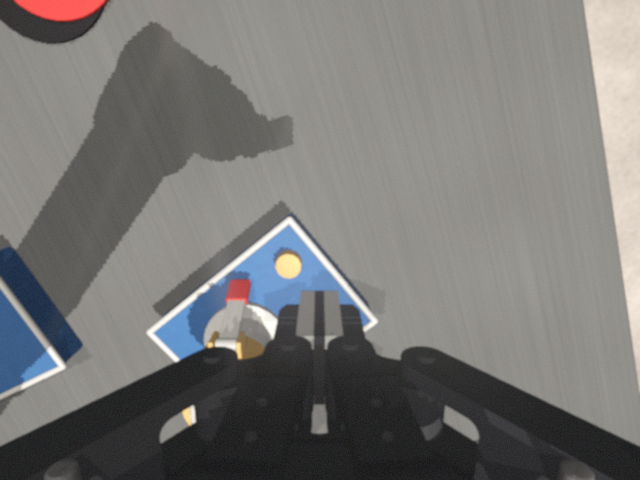

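The red sleeve is at px (238.5,290.1), against (238.0,289.9) predicted for angle 0, so the red lever is fully down too. The arm is clear of everything, so I hand the job in.

```bash
python3 -c "
from h import *
st();print(bot.job_done())"
```

```text
t 24.4 p [0.6696 0.3357 0.296 ] F [ 1.4 -0.1  0. ] gap 0.0004 q [-0.36  0.79 -0.32  0.98  0.23  1.41 -0.95]
tool x,y,z [[-0.0, -0.002, -1.0], [0.95, -0.312, 0.0], [-0.312, -0.95, 0.002]]
the job is handed in; nothing more can be done
None
```

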